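# Collapse and lock a telescopic work strut

### The job

Collapse the telescopic strut for stowing, innermost tube first: with the wooden spacer still propping the middle tube out, push the thin inner tube fully home; then lift the spacer off, stand it upright in the shallow steel tray and push the middle tube fully home too. Last, when no tube sticks out any more, swing the steel gate arm shut across the end disc, and leave the other things on the bench where they are.

Things in the scene. Friction and masses are not known exactly. Their poses are not given: they have to be found in the camera images.
- strut_plate: Fixed grey plate 126 x 215 x 22 mm carrying the strut. Own axes: z up, y along the strut the way the tubes stick out, x to the side of the gate's hinge post. Origin on the bench under the strut's level axis (72 mm up), below the face of the fixed outer tube's 52 mm end collar; the 40 mm thick outer tube fills y = -122 to 0 mm. Plate covers x -48 to 78, y -125 to 90 mm
- middle_tube (a joint): How far the middle tube (30 mm thick) sticks out of the outer one, in m: 0 is fully home, up to 0.07. Its end collar (48 mm across, 12 mm thick) has its inner face at plate y = this value. Slides with about 4 N of friction, stays where left; the spacer in the gap stops it at about 0.055
- inner_tube (a joint): How far the inner tube (20 mm thick) sticks out of the middle one, in m: 0 is fully home (end disc against the middle tube's collar), up to 0.07. Slides with about 7 N of friction, stiffer than the middle tube, so without the spacer a push on the end disc moves the middle tube first
- end_face (a point): Centre of the outer face of the inner tube's end disc (dark steel, 54 mm across, 12 mm thick), the place to push; 72 mm over the bench. It lies at plate y = 24 mm + middle_tube + inner_tube. Y axis points outwards along the strut
- spacer: Loose wooden spacer, 0.15 to 0.3 kg: upside-down U standing on the plate (22 mm up) astride the middle tube, between the two collars. 52 mm wide (x), 55 long (y); legs 8 thick, 36 apart; 77 high, plus a grip fin on top 12 thick (x), 40 long (y), reaching 114 mm over its underside. Origin: centre of the underside; z up, y along the strut. Lift straight up 70 mm or more to clear the tube
- tray: Fixed square tray of dark steel, open at the top: 104 x 104 mm and 38 mm high outside, walls 5 mm thick, flat floor 94 x 94 mm whose surface is 22 mm over the bench. Origin at the centre of its underside on the bench
- gate (a joint): Angle of the steel gate arm in rad: 0 is shut (at a stop; arm points along plate -x, across the end disc's place with all tubes home), growing as it swings open clockwise seen from above; about 1.57 has the arm along plate +y; opens to 2.1. A light friction of 0.12 N m holds it where it is left
- gate_hinge (a point): On the gate's upright hinge axis, at the arm's mid height, 72 mm over the bench; at plate x = 55, y = 36 mm. The arm is a bar 92 mm long from here, 10 mm thick, 16 mm high
- gate_pin (a point): Top of the upright round pin (12 mm thick) at the free end of the gate arm, 84 mm from the hinge axis, 98 mm over the bench; it stands 18 mm over the arm
- graver: Bystander: graver with a round wooden handle and thin blade, 106 mm long, lying behind the strut
- drilled_block: Bystander: small wooden block with holes, 60 x 24 x 20 mm, in front of the strut
- wood_dop: Bystander: waisted wooden spool, 30 mm across, 28 mm high, in front of the strut
- carving_blank: Bystander: rounded wooden lump, 39 x 49 x 27 mm, in front of the tray
- gouge: Bystander: gouge with an orange-brown wooden handle, 171 mm long, at the back of the bench
- slotted_tin: Bystander: round brown slotted tin, 94 mm across, 88 mm high, on the left

How it is judged:
By the outcome, as a careful person would: the job done as asked, in the order asked, and still so for the second after the job is handed in, with the robot touching nothing.
It also fails if it takes over 67 s, if anything falls off the work surface, if the arm or the gripper's body presses on something with over 40 N, if the wrist force passes 120 N, or if a joint passes its speed limit or range.

### The arm

A 6-joint arm with a two-finger parallel gripper is mounted at the origin on a cart in front of the work surface, level with it; the furniture and walls round the work are solid. World frame = base frame: x ahead of the robot, y to its left, z up, the work surface at z = 0. Lengths are in m, angles in rad, forces in N, time in s.
With the tool pointing down it reaches from about 0.15 to 0.775 m from the base axis. Payload 6.1 kg.
Tool frame: the origin (TCP) lies at the very end of the fingers, on their centre line; the grasp point (between the pads) lies 19 mm behind it; z points along the fingers, x is the direction in which the jaws open and shut, and the axes are right-handed (so a half turn about z gives the same grasp; the last joint's range is limited). The gripper opens to 85 mm and grips with 20 to 120 N. Pads are 22 mm wide; open, the fingers measure 114 mm over their backs; the gripper's body (76 mm by 85 mm) begins 54 mm behind the grasp point. The pads swing forward as they close: fully open they stand 13 mm farther back than shut.
Start: joints at [1.135, 0.126, -0.04, 1.405, 0, 1.571], TCP at [0.222, 0.476, 0.193] pointing down, gripper open.
Joint ranges: [-2.72, 2.72], [-0.95, 1.95], [-1.27, 1.35], [-1.78, 2.02], [-1.46, 1.47], [-3.14, 3.14]. Speed limits (rad/s): [2.39, 2.39, 3.01, 3.14, 3.14, 3.14].

### API

Orientations are given as a rotation vector (axis times angle).
In Python, from station import monitor, vision, job gives the robot as it stands.
- The arm moves only by the tool servo_tool, never from a script. Its argument "moves" is a list that holds one entry, the list of rows, each a list of 7 numbers: the shift along the tool's x, y, z in m, then the turn, a rotation vector about the tool's x, y, z in degrees, then the opening in per cent of the stroke, from 0 (shut) to 100 (fully open). A call has 1 to 5 rows; each row shifts and turns the pose as measured when the row begins, along the tool's axes as they then stand; what a row does not reach is not made up. A row lasts 1/10 s, in which the tool goes at most 50 mm and 8.59 degrees, less where a joint would pass 70% of its speed; a pose out of reach is approached as far as the arm can. A call is refused whole if a number of a shift passes 0.05 or a number of a turn 8.59, either way. A call with a gripper value outside its range is refused whole. The fingers move at their own pace and stop on an object; "force" is the grip in N (left out, the last holds). Time passes only in rows, so rows that do not move let the fingers close. It gives the time, the measured TCP pose, the force and the opening at its end, in the units of the state.
- monitor.get_state(): the state, without advancing time (a new reading comes with each control period).
- vision.snapshot(name): name is "scene" or "side" or "wrist"; returns the picture (480x640x3 uint8, red, green, blue); there is no depth.
- vision.camera_params(name): a dict with "fx", "fy", "cx", "cy" (pixels), "T" (4x4, takes a point from camera to world coordinates). Camera axes: x right, y down, z forward; pixel columns grow to the right and rows downward; lengths in m; the calibration is good to about 2 mm. A picture is of the moment at which its call begins: read the wrist's pose just before it. camera_params takes no time and is no camera call; for the wrist camera it gives the pose at the moment of the call.
- job.hand_in(): hands the job in, once; it reports no verdict.
The state is a dict: "time": time; "joints": joint angles; "joint_velocities": joint speeds; "effort": joint torques, N m; "eef_pos": TCP position; "tcp_rot": TCP orientation; "contact_force": force on the tool from outside, world axes, zero at the start; "ft_torque": the same for the moment, N m; "finger_gap": opening from 0.0 (shut) to 1.0 (fully open).
Only numpy, scipy, OpenCV 4.12 (cv2) and the standard library are available. Lean on these libraries where they do the work, as an engineer would, in place of code of your own. Each camera call takes 0.05 s, during which the arm holds its last target.

## Working session

There is one attempt and no reset: what is moved stays moved. The work goes in short steps, Python scripts to look and compute and a tool call to move; the robot and the scene stay as the last step left them, time stands still between calls to the robot, and variables do not carry over. Pictures are saved under pics/ and viewed, and the job is handed in when it is done.

Besides the shell and the picture viewer there is one more tool, called after "Call:" as name(argument=value, ...) on one line, values as JSON. servo_tool: Moves the arm, as the interface text tells. Its arguments: {"type":"object","properties":{"moves":{"type":"array"},"force":{"type":"number"}},"required":["moves"]}

```bash
mkdir -p pics; ls
cat > h.py <<'E'
import numpy as np, cv2, json
from station import monitor, vision, job
def snap(n,f):
    p=vision.camera_params(n); im=vision.snapshot(n); cv2.imwrite('pics/'+f+'.png',im[:,:,::-1]); return p,im
E
python3 - <<'E'
from h import *
s=monitor.get_state(); print(s)
for n in('scene','side','wrist'):
    p,im=snap(n,n+'0'); print(n,{k:(np.round(v,4).tolist()) for k,v in p.items()})
E
```

```text
pics
{'time': 0.0, 'joints': array([ 1.13498836e+00,  1.26405507e-01, -4.06131451e-02,  1.40542005e+00,
        2.28614293e-05,  1.57081840e+00]), 'joint_velocities': array([ 1.98180053e-03, -5.46117927e-05, -2.48185769e-03, -2.15485373e-03,
        1.87131553e-03,  1.45332032e-03]), 'effort': array([-1.50278806e-04, -4.35915399e+01,  3.52922666e+01,  1.71902025e-02,
        1.57054934e-06, -7.58818715e-06]), 'eef_pos': array([0.22141567, 0.47549625, 0.19241281]), 'tcp_rot': array([ 2.64843956e+00,  1.68817725e+00, -2.19412751e-03]), 'contact_force': array([-0.69860404,  0.20385592, -0.5388172 ]), 'ft_torque': array([ 0.00627425,  0.08123654, -0.00372704]), 'finger_gap': 1.0017148366917028}
scene {'fx': 485.7855, 'fy': 485.7855, 'cx': 318.0278, 'cy': 240.0511, 'T': [[0.8229, -0.4075, 0.396, 0.179], [-0.5681, -0.603, 0.5601, -0.5473], [0.0106, -0.6858, -0.7277, 0.825], [0.0, 0.0, 0.0, 1.0]]}
side {'fx': 503.3699, 'fy': 503.3699, 'cx': 320.8601, 'cy': 245.8243, 'T': [[0.0718, -0.8235, 0.5628, -0.0094], [-0.9974, -0.0587, 0.0414, -0.0301], [-0.0011, -0.5643, -0.8256, 0.9331], [0.0, 0.0, 0.0, 1.0]]}
wrist {'fx': 396.0206, 'fy': 396.0206, 'cx': 321.3126, 'cy': 242.8944, 'T': [[0.423, 0.8575, 0.2929, 0.1458], [0.9061, -0.3994, -0.1391, 0.5113], [-0.0023, 0.3242, -0.946, 0.3727], [0.0, 0.0, 0.0, 1.0]]}
```

View pics/scene0.png

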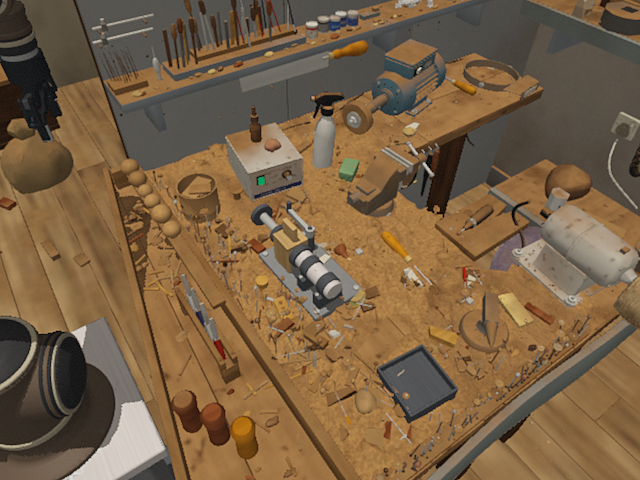

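View pics/side0.png

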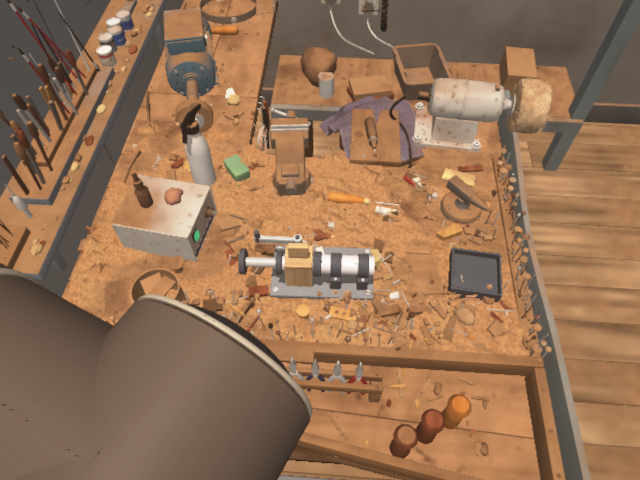

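View pics/wrist0.png

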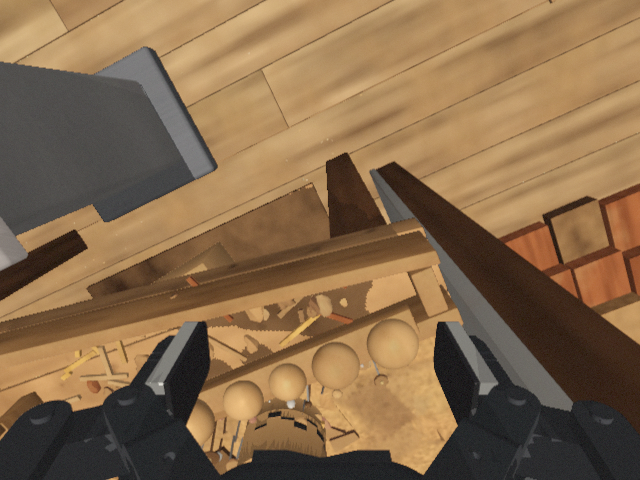

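Run:
```python
import cv2
a=cv2.imread('pics/scene0.png'); b=cv2.imread('pics/side0.png')
cv2.imwrite('pics/sc1.png',cv2.resize(a[190:320,235:375],None,fx=5,fy=4.6*5/4.6*0.9 if 0 else 4.6,interpolation=cv2.INTER_CUBIC)) if 0 else cv2.imwrite('pics/sc1.png',cv2.resize(a[195:315,240:370],None,fx=5,fy=5,interpolation=cv2.INTER_CUBIC))
cv2.imwrite('pics/sd1.png',cv2.resize(b[225:305,230:390],None,fx=5,fy=5,interpolation=cv2.INTER_CUBIC))
cv2.imwrite('pics/sc2.png',cv2.resize(a[335:430,350:480],None,fx=5,fy=5,interpolation=cv2.INTER_CUBIC))
cv2.imwrite('pics/sd2.png',cv2.resize(b[230:310,430:520],None,fx=5,fy=5,interpolation=cv2.INTER_CUBIC))
```

```text
(no output)
```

View pics/sc1.png

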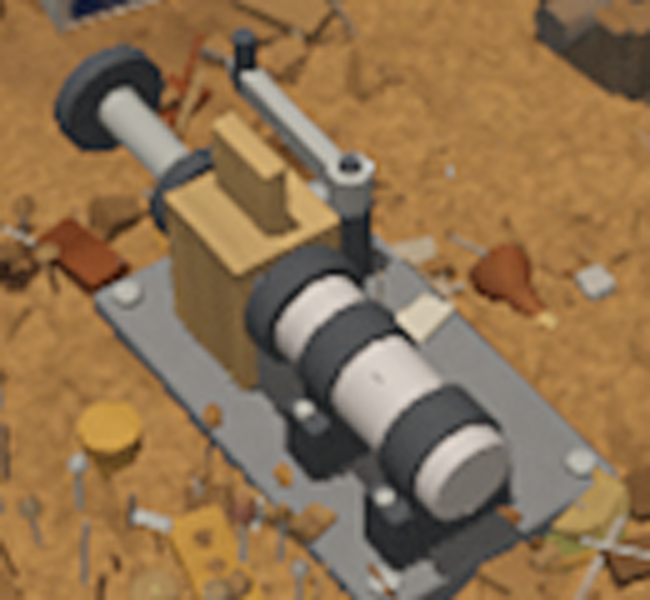

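View pics/sd1.png

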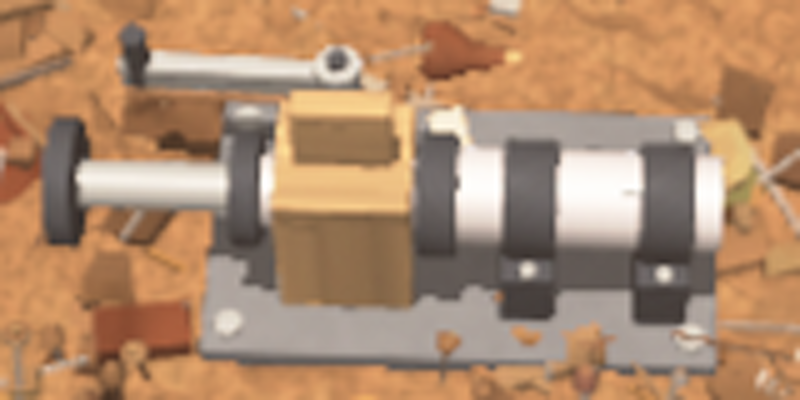

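View pics/sc2.png

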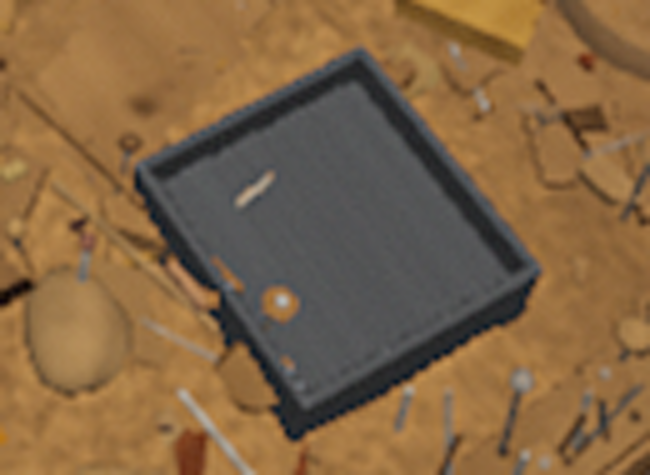

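View pics/sd2.png

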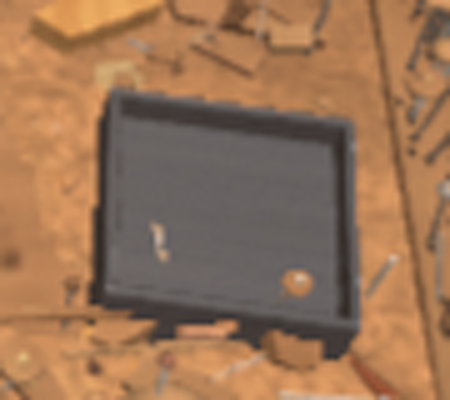

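```bash
cat > fit.py <<'E'
from h import *
from scipy.optimize import least_squares
C={n:vision.camera_params(n) for n in('scene','side')}
def proj(n,P):
    p=C[n]; T=p['T']; q=np.linalg.inv(T)@np.append(P,1); return np.array([p['fx']*q[0]/q[2]+p['cx'],p['fy']*q[1]/q[2]+p['cy']])
def sc(u,v,ox,oy,k=5): return np.array([(u+.5)/k-.5+ox,(v+.5)/k-.5+oy])
O={'scene':(240,195),'side':(230,225)}
obs=[('scene','p',(-48,90,22),97,292),('scene','p',(78,-125,22),612,468),
('scene','s',(-26,27.5,99),165,190),('scene','s',(-26,-27.5,99),240,275),('scene','s',(26,-27.5,99),341,225),('scene','s',(-26,-27.5,22),248,388),
('scene','s',(-6,20,136),213,123),('scene','s',(6,-20,136),286,168),('scene','g',0,245,35),
('side','p',(-48,90,22),205,350),('side','p',(-48,-125,22),716,366),('side','p',(78,-125,22),697,118),
('side','s',(-26,27.5,99),273,210),('side','s',(-26,-27.5,99),411,212),('side','s',(-26,27.5,22),283,303),('side','s',(-26,-27.5,22),410,305),
('side','s',(-6,20,136),292,115),('side','s',(-6,-20,136),392,117),('side','g',0,132,28),('side','d',0,58,120)]
def w(x,P):
    c,s=np.cos(x[2]),np.sin(x[2]); return np.array([x[0]+c*P[0]-s*P[1],x[1]+s*P[0]+c*P[1],P[2]])
def P(x,k,q):
    if k=='p': return w(x,np.array(q)/1000)
    if k=='s': return w(x,np.array(q)/1000+[x[6],x[3],0])
    if k=='g': return w(x,np.array([.055-.084*np.cos(x[4]),.036+.084*np.sin(x[4]),.098]))
    if k=='d': return w(x,np.array([0,x[5],.099]))
def res(x): return np.concatenate([proj(n,P(x,k,q))-sc(u,v,*O[n]) for n,k,q,u,v in obs])
r=least_squares(res,[.4,.05,0,.0275,1.57,.14,0],loss='soft_l1'); x=r.x
if __name__=='__main__':
    print(np.round(x,4)); print(np.round(res(x).reshape(-1,2),1).tolist())
    print('pin',P(x,'g',0),'spacer',w(x,[x[6],x[3],.022]),'face',w(x,[0,x[5],.072]),'hinge',w(x,[.055,.036,.072]))
    # tray
    tobs=[('scene',(-52,52),135,165),('scene',(52,52),362,50),('scene',(52,-52),540,268),('scene',(-52,-52),300,410),
    ('side',(-52,52),103,303),('side',(52,52),112,90),('side',(52,-52),354,122),('side',(-52,-52),357,325)]
    O2={'scene':(350,335),'side':(430,230)}
    def tr(t): return np.concatenate([proj(n,w(t,(a/1000,b/1000,.038)))-sc(u,v,*O2[n]) for n,(a,b),u,v in tobs])
    t=least_squares(tr,[.4,-.25,0],loss='soft_l1'); print('tray',np.round(t.x,4),np.round(t.fun.reshape(-1,2),1).tolist())
E
python3 fit.py
```

```text
[ 5.3500e-01  2.6000e-02  2.3300e-02  2.7400e-02  1.5864e+00  1.4270e-01
 -1.0000e-03]
[[-1.0, -0.9], [1.9, 0.6], [-0.1, 0.7], [-0.5, -0.4], [0.4, -1.2], [-0.8, 1.3], [-0.4, -0.5], [1.0, -0.6], [0.0, -0.7], [-2.3, -0.9], [0.1, 0.4], [3.4, -0.9], [-0.3, -0.7], [0.2, 0.1], [0.0, 0.4], [1.0, 1.1], [-0.4, -0.6], [0.4, -0.2], [0.0, 0.3], [-0.0, 4.0]]
pin [0.58846788 0.14731493 0.098     ] spacer [0.53328685 0.05344431 0.022     ] face [0.5316447  0.16872273 0.072     ] hinge [0.58911954 0.06331745 0.072     ]
tray [ 0.5608 -0.3123 -0.0959] [[-1.7, -0.5], [-0.6, -1.9], [0.6, 0.4], [0.1, 0.3], [0.1, -1.5], [-0.5, -0.5], [0.4, -0.2], [1.5, 1.6]]
```

```bash
cat > mv.py <<'E'
from h import *
from scipy.spatial.transform import Rotation as R
# plan: from current state to world target (x,y,z,yaw deg of tool x) pointing down, n rows
def plan(tgt,n,grip):
    s=monitor.get_state(); p=s['eef_pos']; r=R.from_rotvec(s['tcp_rot'])
    x,y,z,yaw=tgt; g=R.from_euler('z',yaw,degrees=True)*R.from_euler('x',180,degrees=True)
    d=(r.inv()*g).as_rotvec(degrees=True); dp=r.inv().apply(np.array([x,y,z])-p)
    print('total tool shift',np.round(dp,4),'rot',np.round(d,2),'min rows',max(np.linalg.norm(dp)/.05,np.linalg.norm(d)/8.59))
    if n:
        Q=p.copy();rr=r; step=(np.array([x,y,z])-p)/n; rs=R.from_rotvec(d/n,degrees=True); out=[]
        for i in range(n):
            a=rr.inv().apply(step); out.append([*np.round(a,4),*np.round(d/n,2),grip]); rr=rr*rs
        for o in out: print([float(v) for v in o])
def st():
    s=monitor.get_state(); r=R.from_rotvec(s['tcp_rot']).as_matrix()
    print(round(s['time'],2),np.round(s['eef_pos'],4),'xyaw',round(np.degrees(np.arctan2(r[1,0],r[0,0])),2),'z',np.round(r[:,2],3),'F',np.round(s['contact_force'],1),'gap',round(s['finger_gap'],3),'j',np.round(s['joints'],2))
E
python3 - <<'E'
from fit import *
from mv import plan,st
def onplane(n,u,v,z):
    p=C[n];T=p['T'];d=T[:3,:3]@[(u-p['cx'])/p['fx'],(v-p['cy'])/p['fy'],1];o=T[:3,3];return np.round(o+d*(z-o[2])/d[2],3)
for u,v in((195,258),(122,250),(160,290),(145,300)): print(onplane('side',u,v,0))
# box in scene
for u,v in((241,193),(302,184),(185,215)): print('sc',onplane('scene',u,v,0))
st(); plan((.532,.225,.193,1.3),10,0)
E
```

```text
[ 0.574  0.292 -0.   ]
[0.584 0.459 0.   ]
[0.489 0.349 0.   ]
[0.464 0.374 0.   ]
sc [0.559 0.334 0.   ]
sc [0.708 0.277 0.   ]
sc [ 0.406  0.339 -0.   ]
0.15 [0.2215 0.4756 0.1926] xyaw 65.03 z [-0.001 -0.001 -1.   ] F [ 0.7 -0.1 -0.7] gap 1.0 j [ 1.14  0.13 -0.04  1.41 -0.    1.57]
total tool shift [-9.610e-02  3.873e-01 -3.000e-04] rot [4.000e-02 6.000e-02 6.373e+01] min rows 7.980925505393947
[-0.0096, 0.0387, -0.0, 0.0, 0.01, 6.37, 0.0]
[-0.0053, 0.0396, -0.0, 0.0, 0.01, 6.37, 0.0]
[-0.0008, 0.0399, -0.0, 0.0, 0.01, 6.37, 0.0]
[0.0036, 0.0397, -0.0, 0.0, 0.01, 6.37, 0.0]
[0.008, 0.0391, -0.0, 0.0, 0.01, 6.37, 0.0]
[0.0123, 0.038, -0.0, 0.0, 0.01, 6.37, 0.0]
[0.0164, 0.0364, -0.0, 0.0, 0.01, 6.37, 0.0]
[0.0204, 0.0343, -0.0, 0.0, 0.01, 6.37, 0.0]
[0.024, 0.0318, -0.0, 0.0, 0.01, 6.37, 0.0]
[0.0274, 0.029, -0.0, 0.0, 0.01, 6.37, 0.0]
```

Call:
servo_tool(moves=[[[-0.01,0.039,-0.01,0,0,6.4,0],[-0.005,0.04,-0.01,0,0,6.4,0],[-0.001,0.04,0,0,0,6.4,0],[0.004,0.04,0,0,0,6.4,0],[0.008,0.039,0,0,0,6.4,0]]])

```text
time: 0.65
eef_pos: [0.378, 0.3476, 0.2113]
tcp_rot: [3.014, 0.877, -0.006]
contact_force: [-0.5, 1.5, -0.7]
finger_gap: 0.143
```

Call:
servo_tool(moves=[[[0.012,0.038,0,0,0,6.4,0],[0.016,0.036,0,0,0,6.4,0],[0.02,0.034,0,0,0,6.4,0],[0.024,0.03,0,0,0,6.4,0],[0,0,0,0,0,0,0]]])

```text
time: 1.15
eef_pos: [0.5052, 0.2386, 0.2093]
tcp_rot: [3.133, 0.146, -0.007]
contact_force: [-0.1, 1.5, 0.6]
finger_gap: 0.002
```

Run:
```python
from mv import *
st(); plan((.532,.225,.193,1.3),3,0)
```

```text
1.15 [0.5052 0.2386 0.2093] xyaw 5.35 z [-0.004 -0.005 -1.   ] F [-0.1  1.5  0.6] gap 0.002 j [ 0.44  0.2   0.08  1.46 -0.    1.92]
total tool shift [0.0255 0.0159 0.0163] rot [0.27 0.26 4.05] min rows 0.6845571271690533
[0.0085, 0.0053, 0.0054, 0.09, 0.09, 1.35, 0.0]
[0.0086, 0.0051, 0.0054, 0.09, 0.09, 1.35, 0.0]
[0.0087, 0.0049, 0.0054, 0.09, 0.09, 1.35, 0.0]
```

Call:
servo_tool(moves=[[[0.0135,0.012,0.04,0.1,0.1,2,0],[0.012,0.012,0.04,0.1,0.1,2,0],[0,0,0.04,0,0,0,0],[0,0,0.02,0,0,0,0],[0,0,0,0,0,0,0]]])

```text
time: 1.65
eef_pos: [0.5325, 0.2161, 0.0647]
tcp_rot: [-3.14, -0.036, 0.001]
contact_force: [-0.1, -0.2, 0.4]
finger_gap: -0.004
```

Run:
```python
from mv import *
st()
p,a=snap('side','s2'); p,b=snap('scene','c2')
cv2.imwrite('pics/s2z.png',cv2.resize(a[180:310,180:340,::-1],None,fx=5,fy=4.6 if 0 else 4.5))
st(); plan((.5315,.21,.067,1.3),0,0)
```

```text
1.65 [0.5325 0.2161 0.0647] xyaw 1.33 z [-0.001  0.001 -1.   ] F [-0.1 -0.2  0.4] gap -0.004 j [ 0.38  0.25 -0.17  1.15  0.    1.93]
1.75 [0.5341 0.2169 0.0679] xyaw 1.34 z [ 0.003  0.002 -1.   ] F [-0.8 -0.2  0.3] gap -0.002 j [ 0.39  0.25 -0.17  1.15  0.    1.93]
total tool shift [-0.0028  0.0068  0.0009] rot [-0.13 -0.18  0.04] min rows 0.14881657213405114
```

View pics/s2z.png

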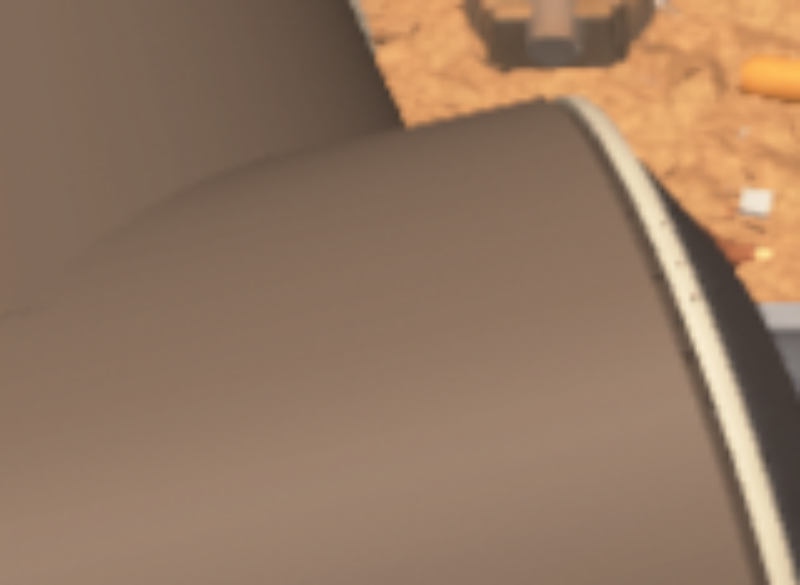

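Run:
```python
import cv2
a=cv2.imread('pics/c2.png');cv2.imwrite('pics/c2z.png',cv2.resize(a[150:300,200:360],None,fx=4,fy=4))
```

```text
(no output)
```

View pics/c2z.png

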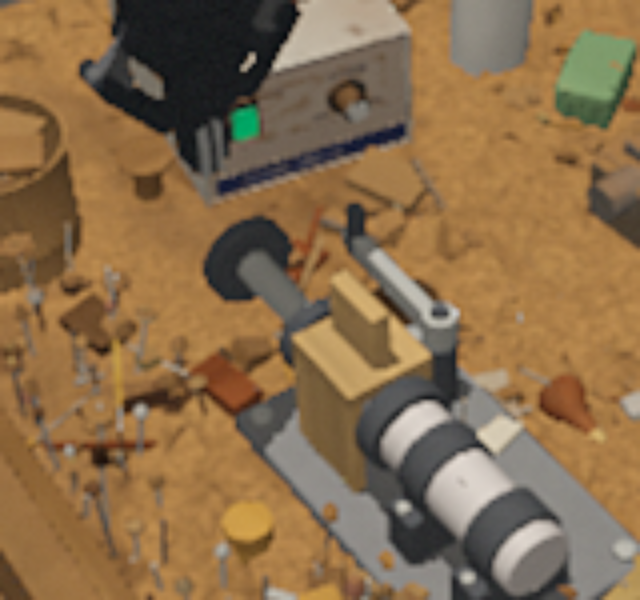

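Call:
servo_tool(moves=[[[-0.002,0.015,0,0,0,0,0],[0,0.015,0,0,0,0,0],[0,0.015,0,0,0,0,0],[0,0.015,0,0,0,0,0],[0,0.015,0,0,0,0,0]]])

```text
time: 2.25
eef_pos: [0.5368, 0.1387, 0.0742]
tcp_rot: [-3.136, -0.043, -0.02]
contact_force: [-0.6, 0.1, -0.4]
finger_gap: 0.0
```

Run:
```python
from mv import *
st(); plan((.533,.116,.067,1.3),0,0)
```

```text
2.25 [0.5368 0.1387 0.0742] xyaw 1.56 z [ 0.013  0.005 -1.   ] F [-0.6  0.1 -0.4] gap 0.0 j [ 0.25  0.19 -0.22  1.14  0.    1.8 ]
total tool shift [-0.0045  0.0226  0.007 ] rot [-0.28 -0.73  0.26] min rows 0.4818978903935255
```

Run:
```python
from h import *
p,a=snap('scene','c3')
cv2.imwrite('pics/c3z.png',cv2.resize(a[150:300,200:360,::-1],None,fx=4,fy=4))
```

```text
(no output)
```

View pics/c3z.png

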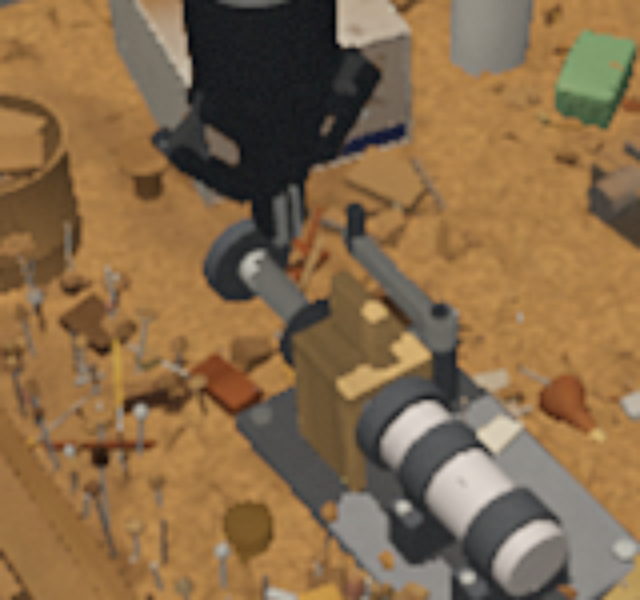

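Run:
```python
from fit import *
from mv import st
st()
for q in ((.5368,.1387,.074),(.5315,.169,.072),(.5315,.169,.099),(.5315,.169,.045)): 
    p=proj('scene',q); print(p,(p-[200,150])*4, proj('side',q),(proj('side',q)-[230,225])*5)
```

```text
2.3 [0.5368 0.1366 0.0742] xyaw 1.46 z [ 0.013  0.004 -1.   ] F [-0.1 -1.9  0.4] gap 0.006 j [ 0.25  0.19 -0.22  1.14  0.    1.79]
[271.2631718 219.9226603] [285.05268719 279.69064121] [257.81761219 258.19603652] [139.08806097 165.98018262]
[262.3287466  213.64719663] [249.31498642 254.5887865 ] [242.76433244 260.02435155] [ 63.82166221 175.12175774]
[261.43468585 204.74749788] [245.73874339 218.98999152] [241.01129776 252.68065438] [ 55.05648879 138.40327189]
[263.19110894 222.2313616 ] [252.76443578 288.9254464 ] [244.44264338 267.05502095] [ 72.21321692 210.27510473]
```

Run:
```python
import cv2
a=cv2.imread('pics/c3.png');cv2.imwrite('pics/c3y.png',cv2.resize(a[185:235,240:300],None,fx=12,fy=12,interpolation=cv2.INTER_CUBIC))
```

```text
(no output)
```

View pics/c3y.png

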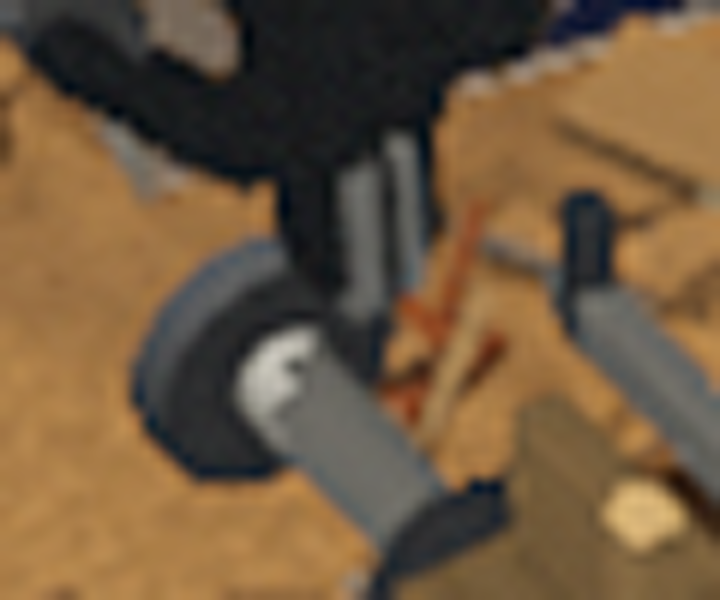

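Run:
```python
from fit import *
def onplane(n,u,v,z):
    p=C[n];T=p['T'];d=T[:3,:3]@[(u-p['cx'])/p['fx'],(v-p['cy'])/p['fy'],1];o=T[:3,3];return np.round(o+d*(z-o[2])/d[2],3)
for z in (.05,.07,.09): print(z,onplane('scene',271.2,216.8,z), onplane('scene',262,205,z))
from mv import st
st(); p,a=snap('wrist','w3'); print(p['T'])
```

```text
0.05 [0.553 0.17  0.05 ] [0.556 0.216 0.05 ]
0.07 [0.544 0.151 0.07 ] [0.546 0.196 0.07 ]
0.09 [0.534 0.133 0.09 ] [0.536 0.176 0.09 ]
2.3 [0.5368 0.1366 0.0742] xyaw 1.46 z [ 0.013  0.004 -1.   ] F [-0.1 -1.9  0.4] gap 0.006 j [ 0.25  0.19 -0.22  1.14  0.    1.79]
[[ 0.9996269   0.01943375  0.01919352  0.53248648]
 [ 0.02457848 -0.94651522 -0.32172167  0.21987073]
 [ 0.0119147   0.32207338 -0.94663973  0.25465932]
 [ 0.          0.          0.          1.        ]]
```

View pics/w3.png

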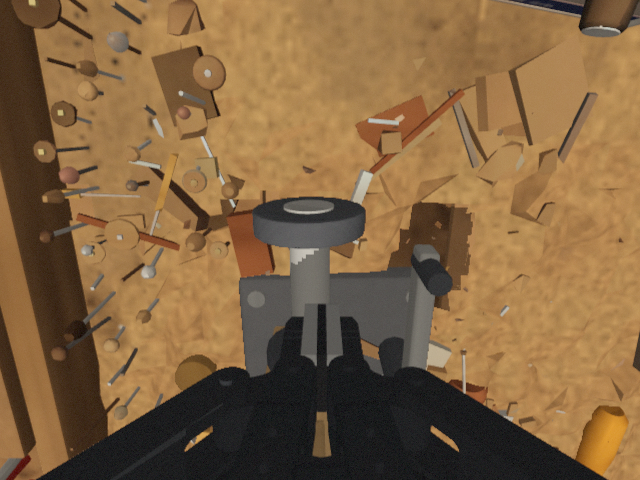

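Run:
```python
from fit import *
print((proj('scene',(.534,.217,.068))-[200,150])*4)
p=vision.camera_params('wrist');C['wrist']=p
for q in((.5368,.1366,.0742),(.5315,.169,.099),(.5315,.157,.099),(.5315,.169,.072),(.533,.103,.082),(.533,.14,.082),P(x,'g',0),w(x,(-.048,.09,.022)),w(x,(.078,.09,.022)),(.5045,.163,.072),(.5585,.163,.072)): print(np.round(q,3),proj('wrist',q))
```

```text
[211.61109967 210.24502544]
[0.537 0.137 0.074] [321.58542672 286.98239987]
[0.532 0.169 0.099] [311.41128497 241.0045158 ]
[0.532 0.157 0.099] [310.95980405 267.86565963]
[0.532 0.169 0.072] [312.09497827 223.14265607]
[0.533 0.103 0.082] [312.69849942 353.6508568 ]
[0.533 0.14  0.082] [314.01260425 287.32675596]
[0.588 0.147 0.098] [441.14207225 289.8722456 ]
[0.485 0.115 0.022] [238.64948522 281.71515699]
[0.611 0.118 0.022] [434.96853203 280.89108394]
[0.504 0.163 0.072] [255.88235547 234.01037705]
[0.558 0.163 0.072] [367.60444537 236.17190692]
```

Call:
servo_tool(moves=[[[0,0,-0.03,0,0,0,0],[0,0,-0.04,0,0,0,0],[0,0,-0.04,0,0,0,0],[0,0,0,0,0,0,0],[0,0,0,0,0,0,0]]])

```text
time: 2.85
eef_pos: [0.5345, 0.1347, 0.1866]
tcp_rot: [-3.136, -0.033, -0.015]
contact_force: [-0.7, 0.2, -0.4]
finger_gap: 0.005
```

Run:
```python
from mv import *
st(); p,a=snap('wrist','w4'); print(p['T'].round(4).tolist()); st(); p,b=snap('scene','c4')
cv2.imwrite('pics/c4z.png',cv2.resize(b[150:270,220:340,::-1],None,fx=5,fy=5,interpolation=cv2.INTER_CUBIC))
from fit import proj
for q in(monitor.get_state()['eef_pos'],): print((proj('scene',q)-[220,150])*5)
```

```text
2.85 [0.5345 0.1347 0.1866] xyaw 1.22 z [ 0.009  0.005 -1.   ] F [-0.7  0.2 -0.4] gap 0.005 j [ 0.25  0.17 -0.01  1.39  0.    1.79]
[[0.9998, 0.0164, 0.0147, 0.5312], [0.0202, -0.9471, -0.3202, 0.2176], [0.0086, 0.3204, -0.9472, 0.3673], [0.0, 0.0, 0.0, 1.0]]
2.9 [0.5347 0.1347 0.1869] xyaw 1.21 z [ 0.01   0.005 -1.   ] F [ 0.3 -0.   0.7] gap 0.0 j [ 0.25  0.17 -0.01  1.39  0.    1.79]
[239.65725975 160.47777913]
```

View pics/w4.png

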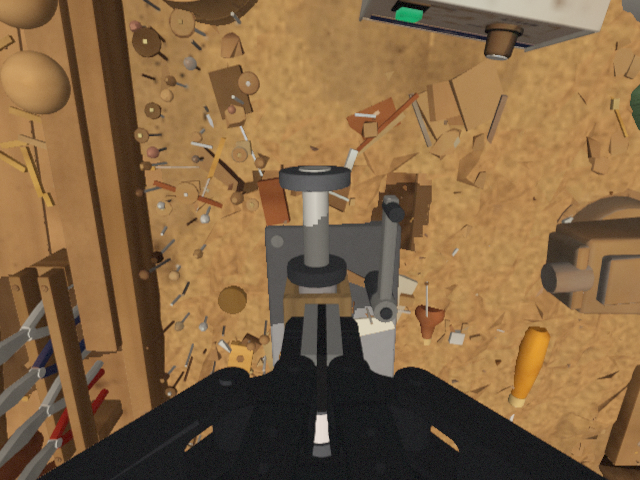

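View pics/c4z.png

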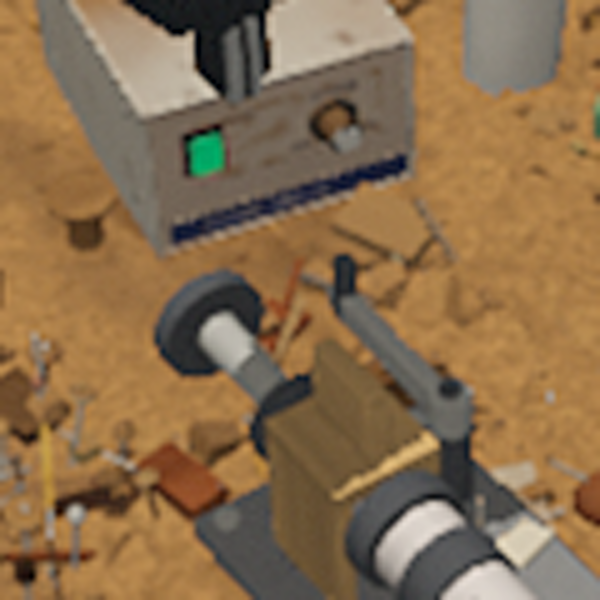

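Run:
```python
import cv2
a=cv2.imread('pics/c4.png');b=cv2.resize(a[145:195,245:305],None,fx=12,fy=12,interpolation=cv2.INTER_CUBIC);b=cv2.convertScaleAbs(b,alpha=1.6,beta=20);cv2.imwrite('pics/c4y.png',b)
a=cv2.imread('pics/w4.png');b=cv2.resize(a[280:480,220:420],None,fx=3,fy=3);b=cv2.convertScaleAbs(b,alpha=2,beta=20);cv2.imwrite('pics/w4y.png',b)
```

```text
(no output)
```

View pics/c4y.png

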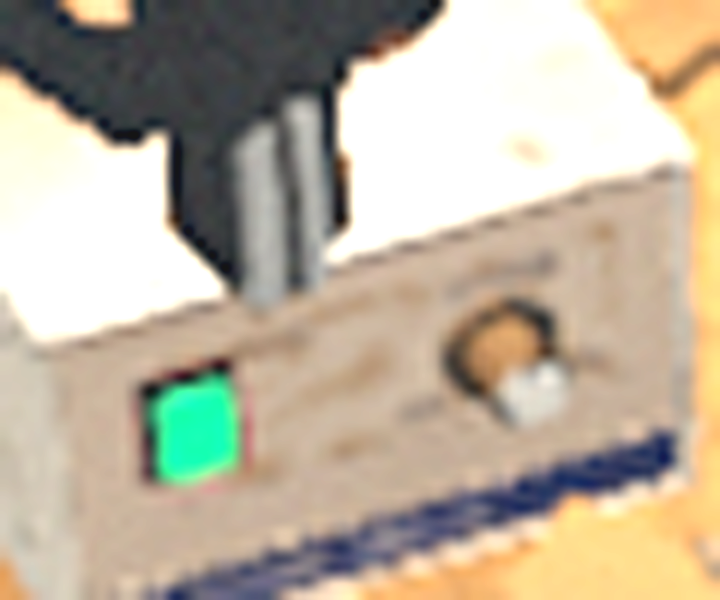

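View pics/w4y.png

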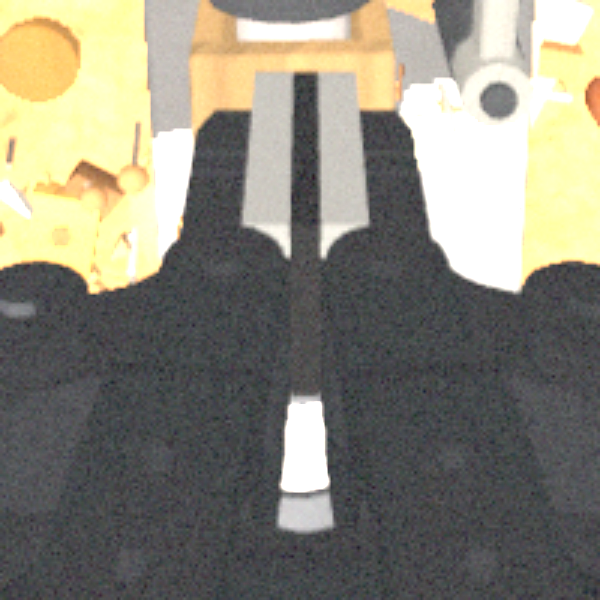

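Run:
```python
from fit import *
def ray(p,u,v):
    T=p['T'];d=T[:3,:3]@[(u-p['cx'])/p['fx'],(v-p['cy'])/p['fy'],1];return T[:3,3],d/np.linalg.norm(d)
def tri(R):
    A=sum(np.eye(3)-np.outer(d,d) for o,d in R);b=sum((np.eye(3)-np.outer(d,d))@o for o,d in R);q=np.linalg.solve(A,b)
    return q.round(4),[round(float(np.linalg.norm((np.eye(3)-np.outer(d,d))@(q-o))),4) for o,d in R]
W=vision.camera_params('wrist'); S=C['scene']
print('eef',monitor.get_state()['eef_pos'])
print('tip',tri([ray(W,320,305),ray(S,267.9,170)]))
print('pin',tri([ray(W,390,199),ray(S,220+343/5,150+258/5)]))
print('hinge',tri([ray(W,385,313),ray(S,220+452/5,150+388/5)]))
print('disc ctr top',tri([ray(W,315,167),ray(S,220+208/5,150+273/5)]))
for q in(w(x,(-.048,.09,.022)),P(x,'g',0)): C['wrist']=W; print(proj('wrist',q))
```

```text
eef [0.53426405 0.13466083 0.18606028]
tip (array([0.5353, 0.137 , 0.2143]), [0.0022, 0.0022])
pin (array([0.5883, 0.1557, 0.0874]), [0.0045, 0.0045])
hinge (array([0.5887, 0.0628, 0.0835]), [0.001, 0.001])
disc ctr top (array([0.5327, 0.1782, 0.0911]), [0.0034, 0.0034])
[265.0455863  227.45148676]
[398.06597573 216.40117593]
```

Call:
servo_tool(moves=[[[0,-0.04,0,0.3,0.5,0,0],[0,-0.045,0.03,0,0,0,0],[0,0,0.04,0,0,0,0],[-0.002,0,0.04,0,0,0,0],[0,0,0.028,0,0,0,0]]])

```text
time: 3.45
eef_pos: [0.5333, 0.2221, 0.0445]
tcp_rot: [-3.13, -0.031, -0.03]
contact_force: [0.3, -0.3, -0.1]
finger_gap: -0.003
```

Run:
```python
from mv import *
st(); p,b=snap('scene','c5')
cv2.imwrite('pics/c5z.png',cv2.resize(b[150:270,220:340,::-1],None,fx=5,fy=5,interpolation=cv2.INTER_CUBIC))
from fit import proj
for q in(monitor.get_state()['eef_pos'],): print((proj('scene',q)-[220,150])*5)
st()
```

```text
3.45 [0.5333 0.2221 0.0445] xyaw 1.14 z [ 0.019  0.012 -1.   ] F [ 0.3 -0.3 -0.1] gap -0.003 j [ 0.39  0.24 -0.23  1.08  0.    1.94]
[159.63265716 305.43145857]
3.5 [0.5308 0.2209 0.0397] xyaw 1.14 z [ 0.013  0.009 -1.   ] F [-2.3 -1.3 -2.9] gap 0.001 j [ 0.39  0.25 -0.23  1.08  0.    1.94]
```

View pics/c5z.png

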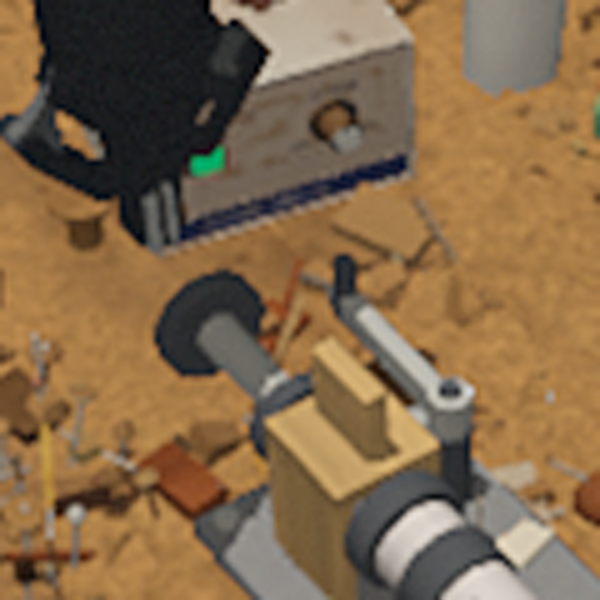

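Call:
servo_tool(moves=[[[0.001,0,0.01,0,0,0,0],[0,0.012,0,0.4,0.6,0,0],[0,0.015,0,0,0,0,0],[0,0.015,0,0,0,0,0],[0,0.01,0,0,0,0,0]]])

```text
time: 4.0
eef_pos: [0.5316, 0.1676, 0.028]
tcp_rot: [-3.12, -0.035, -0.032]
contact_force: [-0.6, 7.4, -6.0]
finger_gap: -0.001
```

Run:
```python
from mv import *
st(); p,b=snap('scene','c6')
cv2.imwrite('pics/c6z.png',cv2.resize(b[150:270,220:340,::-1],None,fx=5,fy=5,interpolation=cv2.INTER_CUBIC))
st()
```

```text
4.0 [0.5316 0.1676 0.028 ] xyaw 1.28 z [ 0.02   0.022 -1.   ] F [-0.6  7.4 -6. ] gap -0.001 j [ 0.3   0.21 -0.3   1.03  0.01  1.85]
4.05 [0.5316 0.1662 0.0281] xyaw 1.22 z [ 0.02  0.02 -1.  ] F [ 0.3  3.4 -3.5] gap 0.003 j [ 0.3   0.21 -0.3   1.03  0.01  1.84]
```

View pics/c6z.png

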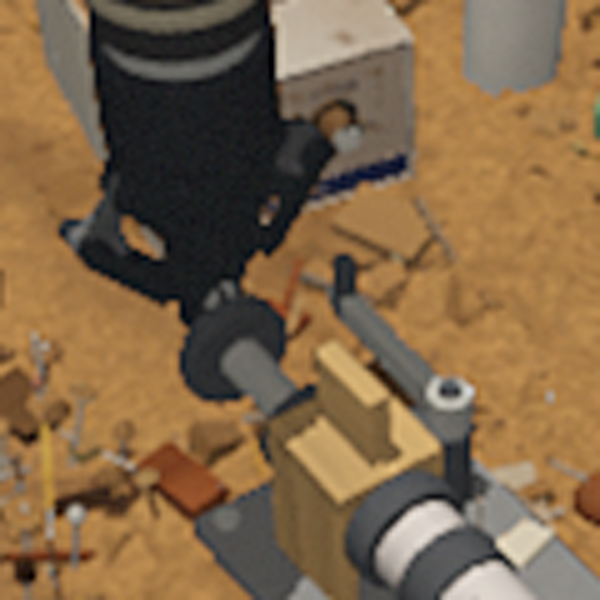

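Call:
servo_tool(moves=[[[0,0.005,-0.008,-0.5,-0.5,0,0],[0,0.012,-0.002,-0.5,-0.5,0,0],[0,0.012,0,0,0,0,0],[0,0.012,0,0,0,0,0],[0,0.006,0,0,0,0,0]]])

```text
time: 4.55
eef_pos: [0.532, 0.1213, 0.0409]
tcp_rot: [-3.121, -0.034, -0.004]
contact_force: [-0.4, 7.3, -5.7]
finger_gap: -0.004
```

Run:
```python
from mv import *
st(); p,b=snap('scene','c7')
cv2.imwrite('pics/c7z.png',cv2.resize(b[150:270,220:340,::-1],None,fx=5,fy=5,interpolation=cv2.INTER_CUBIC))
st()
```

```text
4.55 [0.532  0.1213 0.0409] xyaw 1.24 z [ 0.002  0.02  -1.   ] F [-0.4  7.3 -5.7] gap -0.004 j [ 0.21  0.2  -0.29  1.08  0.02  1.76]
4.6 [0.532  0.1206 0.041 ] xyaw 1.21 z [ 0.002  0.019 -1.   ] F [-1.2  5.8 -4.5] gap 0.0 j [ 0.21  0.2  -0.29  1.08  0.02  1.76]
```

View pics/c7z.png

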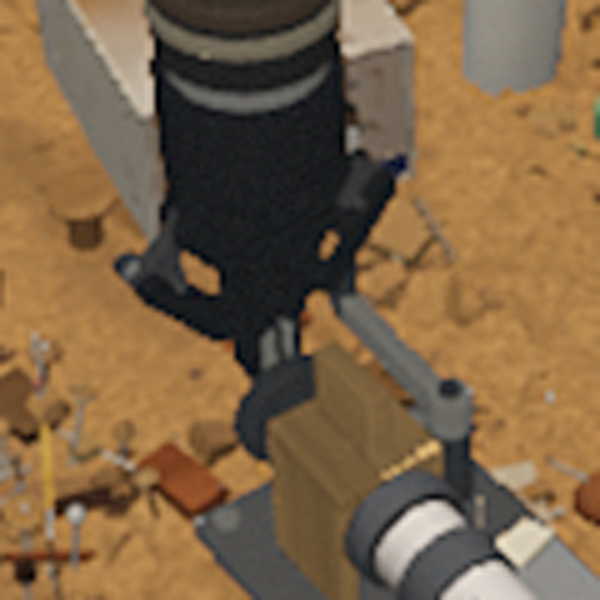

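Call:
servo_tool(moves=[[[0,0.005,0.002,0,0,0,0],[0,0.004,0.002,0,0,0,0],[0,0.004,0.001,0,0,0,0]]])

```text
time: 4.9
eef_pos: [0.5324, 0.1183, 0.0413]
tcp_rot: [-3.092, -0.039, -0.008]
contact_force: [-1.5, 21.2, -7.8]
finger_gap: -0.001
```

Call:
servo_tool(moves=[[[0,0.005,0.001,0,0,0,0],[0,0.005,0,0,0,0,0]]])

```text
time: 5.1
eef_pos: [0.5322, 0.1196, 0.0418]
tcp_rot: [-3.065, -0.048, -0.007]
contact_force: [1.1, 25.9, -14.8]
finger_gap: -0.001
```

Run:
```python
from mv import *
st(); p,b=snap('scene','c8')
cv2.imwrite('pics/c8z.png',cv2.resize(b[205:265,250:320,::-1],None,fx=10,fy=10,interpolation=cv2.INTER_CUBIC))
st()
```

```text
5.1 [0.5322 0.1196 0.0418] xyaw 1.79 z [ 0.004  0.076 -0.997] F [  1.1  25.9 -14.8] gap -0.001 j [ 0.18  0.19 -0.3   1.06  0.07  1.72]
5.15 [0.5323 0.1197 0.0417] xyaw 1.78 z [ 0.003  0.077 -0.997] F [-0.3 26.  -9. ] gap 0.004 j [ 0.18  0.19 -0.3   1.06  0.08  1.72]
```

View pics/c8z.png

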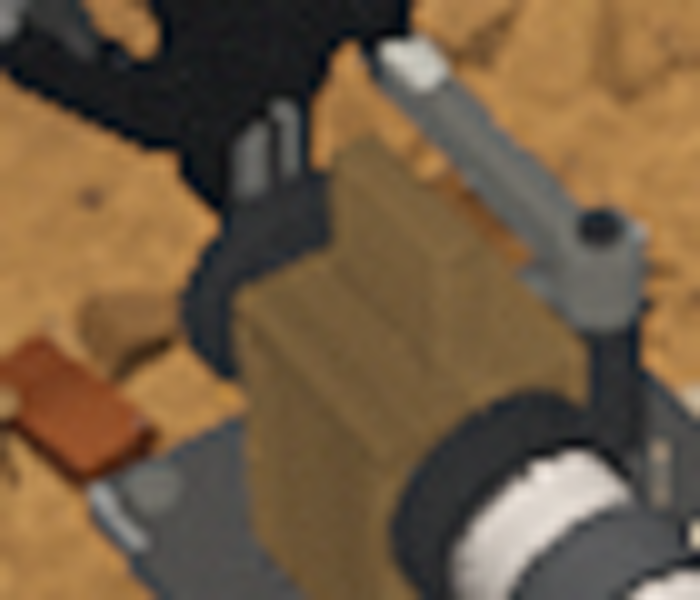

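Call:
servo_tool(moves=[[[0,-0.015,0,-2.2,0,-0.2,0],[0,-0.025,0,-2.2,0,-0.2,0],[0,-0.02,-0.04,0,0,0,0],[0,0,-0.05,0,0,0,100],[0,0,-0.04,0,0,0,100]]])

```text
time: 5.65
eef_pos: [0.5279, 0.1772, 0.1771]
tcp_rot: [3.133, 0.054, 0.006]
contact_force: [0.6, 0.2, 0.2]
finger_gap: 0.336
```

Run:
```python
from mv import *
st(); p,a=snap('wrist','w9');p,b=snap('scene','c9')
cv2.imwrite('pics/c9z.png',cv2.resize(b[205:265,250:320,::-1],None,fx=10,fy=10,interpolation=cv2.INTER_CUBIC))
np.save('w9T.npy',vision.camera_params('wrist')['T']); st()
plan((.5335,.058,.2,1.3),3,100)
```

```text
5.65 [0.5279 0.1772 0.1771] xyaw 1.96 z [ 0.004 -0.008 -1.   ] F [0.6 0.2 0.2] gap 0.336 j [ 0.33  0.19 -0.    1.38 -0.01  1.87]
5.75 [0.5309 0.1778 0.1816] xyaw 1.92 z [ 0.013 -0.004 -1.   ] F [0.9 0.7 0.7] gap 0.505 j [ 0.33  0.18  0.    1.38 -0.01  1.87]
total tool shift [-0.0012  0.1199 -0.0178] rot [ 0.28 -0.76  0.62] min rows 2.42508047943396
[-0.0004, 0.04, -0.0059, 0.09, -0.25, 0.21, 100.0]
[-0.0003, 0.04, -0.006, 0.09, -0.25, 0.21, 100.0]
[-0.0002, 0.04, -0.0061, 0.09, -0.25, 0.21, 100.0]
```

View pics/w9.png

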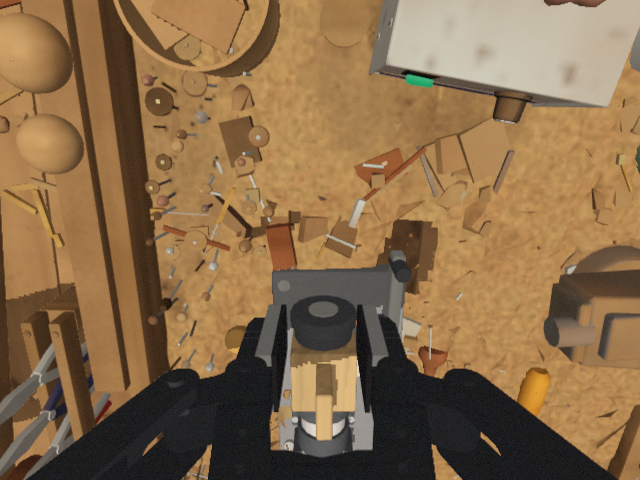

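View pics/c9z.png

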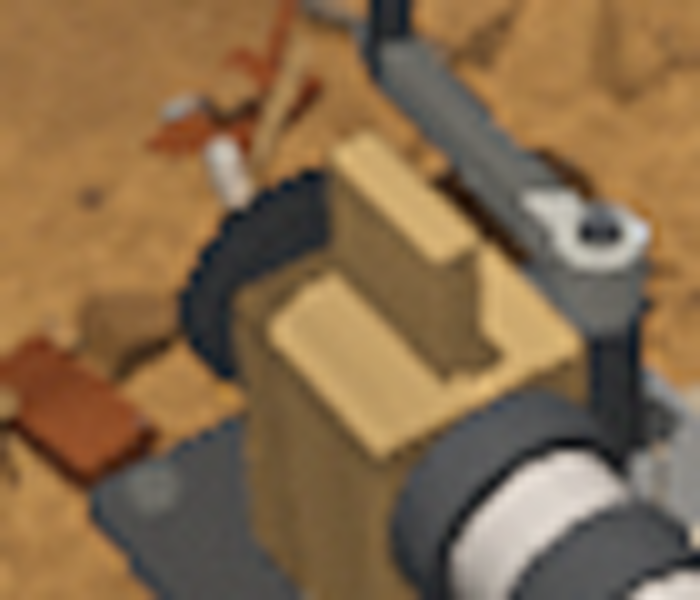

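Run:
```python
from fit import *
p=vision.camera_params('wrist');p['T']=np.load('w9T.npy');C['wrist']=p
for d in (.079,.085): print([np.round(proj('wrist',w(x,q)),0) for q in((0,d,.099),(0,d,.072),(0,d-.012,.099),(0,d-.024,.096))])
print([np.round(proj('wrist',w(x,(a,x[3]+b,c))),0) for a,b,c in((-.006,.02,.136),(.006,.02,.136),(-.006,-.02,.136),(-.026,.0275,.099),(.026,.0275,.099))])
import cv2
a=cv2.imread('pics/w9.png');cv2.imwrite('pics/w9z.png',cv2.resize(a[280:460,260:380],None,fx=4.4,fy=3.3,interpolation=cv2.INTER_CUBIC))
```

```text
[array([320., 325.]), array([320., 308.]), array([320., 339.]), array([320., 350.])]
[array([320., 318.]), array([320., 301.]), array([320., 332.]), array([320., 343.])]
[array([311., 393.]), array([329., 393.]), array([311., 438.]), array([286., 352.]), array([353., 352.])]
```

View pics/w9z.png

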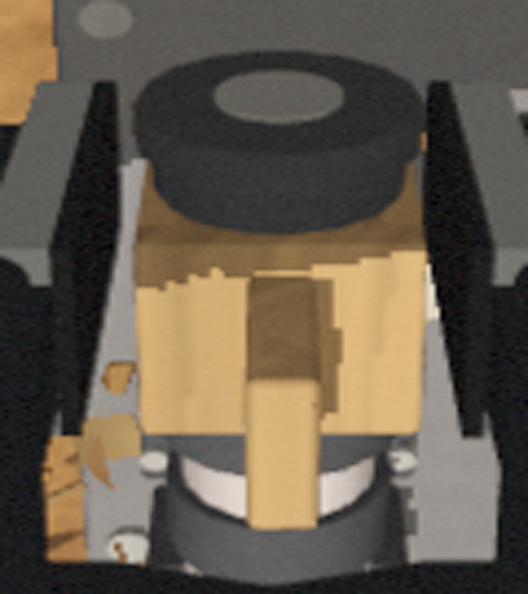

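Call:
servo_tool(moves=[[[0,0.042,0,0.1,-0.3,0.2,50],[0,0.042,0,0.1,-0.3,0.2,50],[0,0.038,0,0.1,-0.2,0.2,50],[0,0,0.02,0,0,0,50],[0,0,0,0,0,0,50]]])

```text
time: 6.25
eef_pos: [0.538, 0.0474, 0.1691]
tcp_rot: [3.138, 0.033, 0.02]
contact_force: [-1.2, -0.1, -1.1]
finger_gap: 0.498
```

Run:
```python
from fit import *
from mv import *
st();p,a=snap('wrist','w10');p2,b=snap('scene','c10');p3,c=snap('side','s10')
C['wrist']=p
print([np.round(proj('wrist',w(x,(a,x[3]+b,c))),0) for a,b,c in((-.006,.02,.136),(.006,.02,.136),(-.006,-.02,.136),(-.026,.0275,.099),(.026,.0275,.099))])
cv2.imwrite('pics/c10z.png',cv2.resize(b[165:285,250:370,::-1],None,fx=5,fy=5,interpolation=cv2.INTER_CUBIC))
cv2.imwrite('pics/s10z.png',cv2.resize(c[180:300,240:400,::-1],None,fx=5,fy=5,interpolation=cv2.INTER_CUBIC))
plan((.5333,.0534,.08,1.3),0,50)
```

```text
6.25 [0.538  0.0474 0.1691] xyaw 1.19 z [ 0.013 -0.003 -1.   ] F [-1.2 -0.1 -1.1] gap 0.498 j [ 0.09  0.14 -0.07  1.34 -0.    1.64]
[array([303., 216.]), array([325., 216.]), array([305., 282.]), array([274., 190.]), array([355., 189.])]
total tool shift [-0.0075 -0.0044  0.0915] rot [ 0.14 -0.95  0.04] min rows 1.8373198072885266
```

View pics/w10.png

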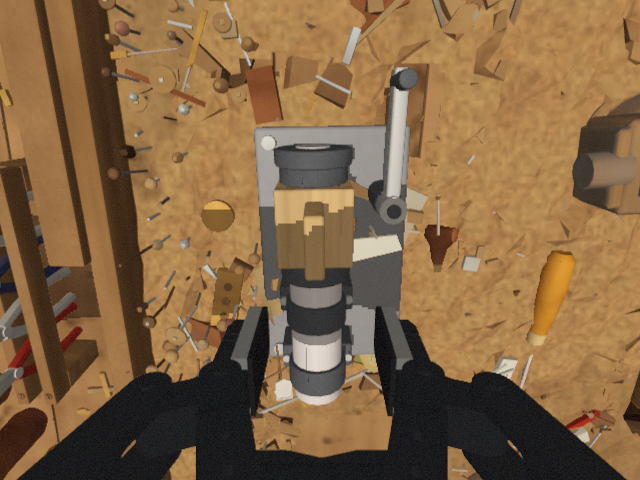

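View pics/c10z.png

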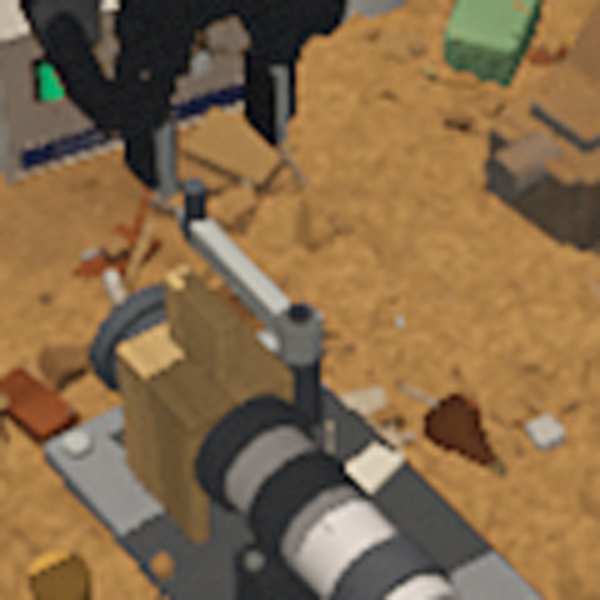

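View pics/s10z.png

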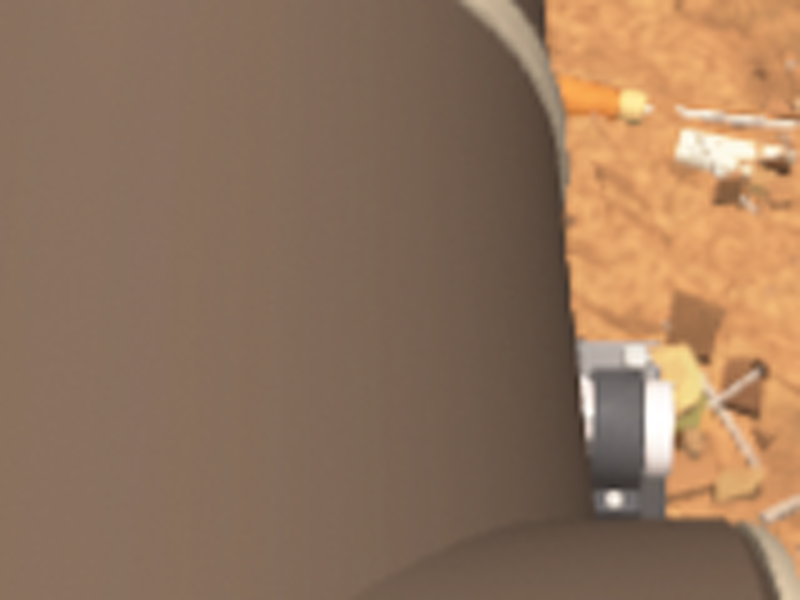

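Call:
servo_tool(moves=[[[-0.005,-0.005,0.03,0.1,-0.9,0,50],[0,0,0.035,0,0,0,50],[0,0,0.02,0,0,0,50],[0,0,0,0,0,0,50]]])

```text
time: 6.8
eef_pos: [0.5379, 0.057, 0.0893]
tcp_rot: [3.141, 0.044, 0.014]
contact_force: [-0.7, -0.3, -0.2]
finger_gap: 0.502
```

Run:
```python
from fit import *
from mv import *
st();p,a=snap('wrist','w11');p2,b=snap('scene','c11')
cv2.imwrite('pics/c11z.png',cv2.resize(b[165:285,250:370,::-1],None,fx=5,fy=5,interpolation=cv2.INTER_CUBIC))
plan((.5333,.0534,.075,1.3),0,50)
```

```text
6.8 [0.5379 0.057  0.0893] xyaw 1.61 z [ 0.009 -0.    -1.   ] F [-0.7 -0.3 -0.2] gap 0.502 j [ 0.11  0.17 -0.22  1.18 -0.    1.65]
total tool shift [-0.0064  0.0034  0.017 ] rot [ 0.01 -0.74  0.29] min rows 0.36906481269133684
```

View pics/w11.png

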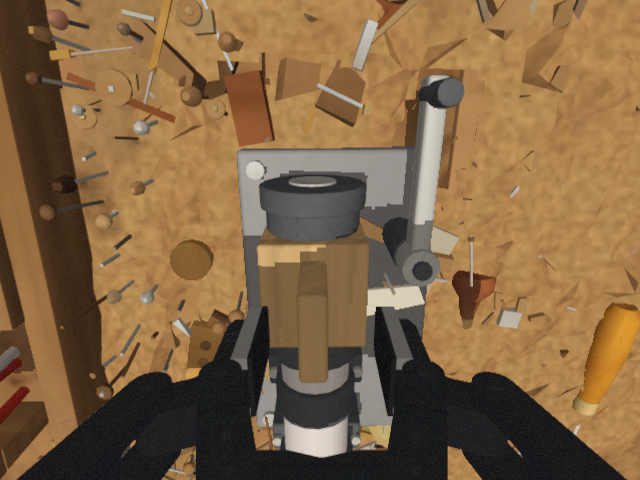

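View pics/c11z.png

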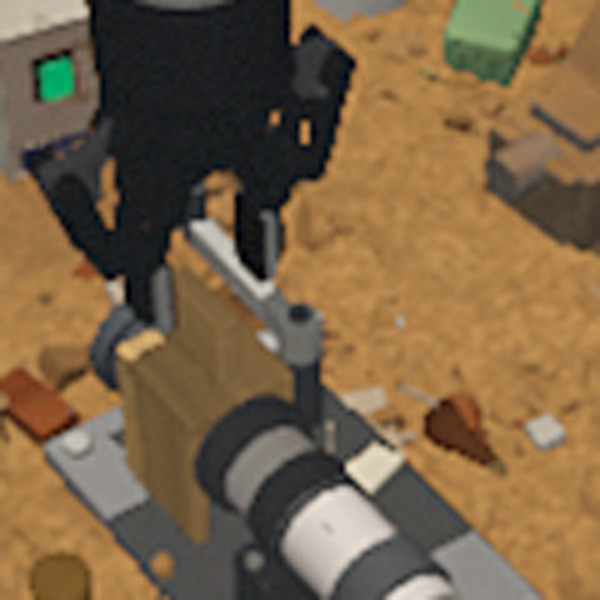

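Run:
```python
from fit import *
for z in(.09,.1,.11,.12,.13): print(z,[(proj('scene',(.5365,y,z))-[250,165])*5 for y in(.046,.057)])
import cv2
a=cv2.imread('pics/c11.png');b=cv2.resize(a[200:250,265:325],None,fx=12,fy=12,interpolation=cv2.INTER_CUBIC);cv2.imwrite('pics/c11y.png',cv2.convertScaleAbs(b,alpha=1.7,beta=20))
```

```text
0.09 [array([218.16913422, 376.73874161]), array([203.95422791, 360.85374703])]
0.1 [array([217.53906665, 360.11478798]), array([203.22534863, 344.21671544])]
0.11 [array([216.89977499, 343.24746222]), array([202.48586439, 327.33762037])]
0.12 [array([216.25105518, 326.13138053]), array([201.73554205, 310.21114021])]
0.13 [array([215.59269711, 308.76099911]), array([200.97414158, 292.83179616])]
```

View pics/c11y.png

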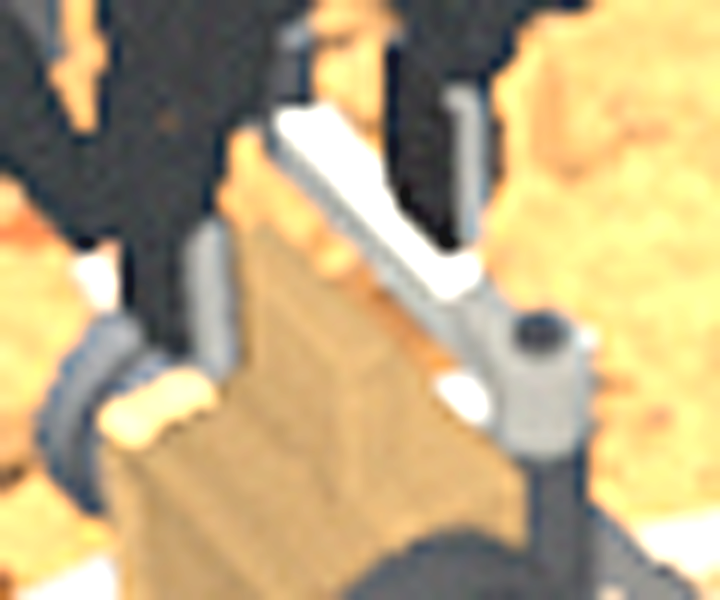

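Call:
servo_tool(moves=[[[-0.005,0.003,0.01,0,-0.7,0.2,50],[0,0,0.007,0,0,0,50],[0,0,0,0,0,0,30]]])

```text
time: 7.2
eef_pos: [0.5368, 0.0544, 0.0778]
tcp_rot: [-3.141, -0.039, -0.009]
contact_force: [-0.2, -0.5, -1.2]
finger_gap: 0.348
```

Run:
```python
from fit import *
from mv import *
st();p2,b=snap('scene','c12');p,a=snap('wrist','w12');st()
b=cv2.resize(b[200:250,265:325,::-1],None,fx=12,fy=12,interpolation=cv2.INTER_CUBIC);cv2.imwrite('pics/c12y.png',cv2.convertScaleAbs(b,alpha=1.7,beta=20))
```

```text
7.2 [0.5368 0.0544 0.0778] xyaw 1.44 z [ 0.006  0.    -1.   ] F [-0.2 -0.5 -1.2] gap 0.348 j [ 0.1   0.17 -0.24  1.15 -0.    1.65]
7.3 [0.537  0.0544 0.0783] xyaw 1.44 z [ 0.006  0.    -1.   ] F [0.9 0.1 0.7] gap 0.295 j [ 0.1   0.17 -0.24  1.15 -0.    1.65]
```

View pics/c12y.png

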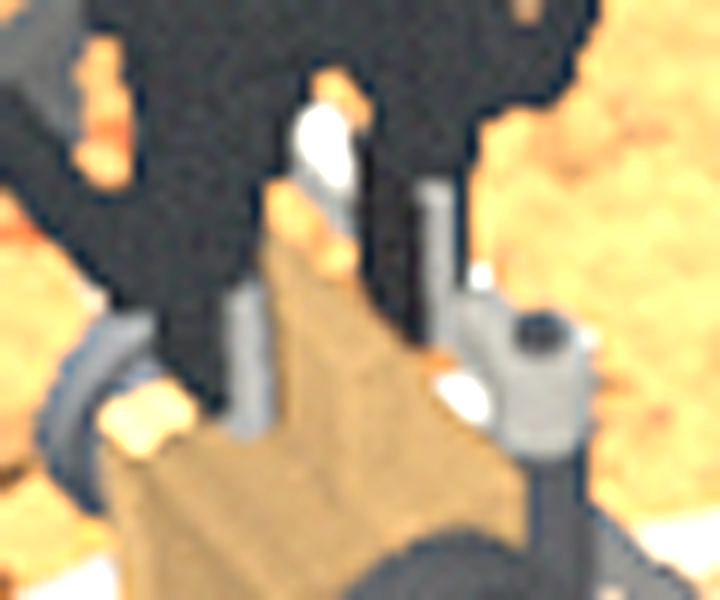

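View pics/w12.png

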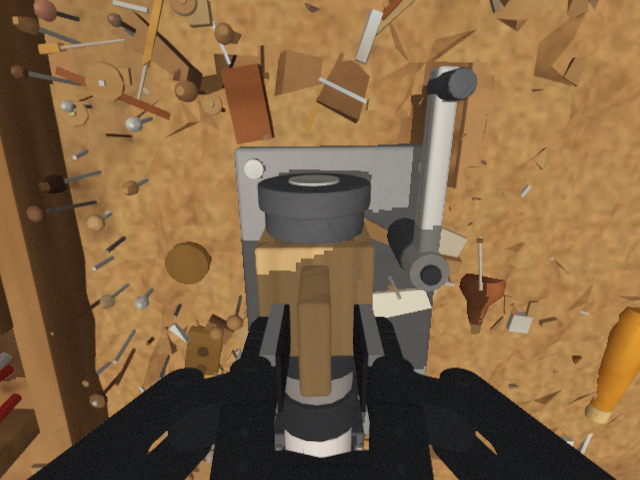

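Call:
servo_tool(moves=[[[-0.002,0,0.004,0,0,0,20],[0,0,0,0,0,0,0],[0,0,0,0,0,0,0],[0,0,0,0,0,0,0]]], force=50)

```text
time: 7.7
eef_pos: [0.5347, 0.0543, 0.0743]
tcp_rot: [-3.141, -0.04, -0.01]
contact_force: [1.3, -0.1, -0.6]
finger_gap: 0.127
```

Run:
```python
from mv import *
st()
```

```text
7.7 [0.5347 0.0543 0.0743] xyaw 1.48 z [ 0.006  0.    -1.   ] F [ 1.3 -0.1 -0.6] gap 0.127 j [ 0.1   0.17 -0.25  1.14 -0.    1.65]
```

Call:
servo_tool(moves=[[[0,0,-0.01,0,0,0,0],[0,0,-0.02,0,0,0,0],[0,0,-0.025,0,0,0,0],[0,0,-0.025,0,0,0,0],[0,0,-0.025,0,0,0,0]]])

```text
time: 8.2
eef_pos: [0.5305, 0.0541, 0.178]
tcp_rot: [3.141, 0.04, -0.009]
contact_force: [1.3, -0.1, -2.0]
finger_gap: 0.134
```

Run:
```python
from mv import *
st();p2,b=snap('scene','c13');st()
cv2.imwrite('pics/c13z.png',cv2.resize(b[145:285,240:380,::-1],None,fx=4,fy=4,interpolation=cv2.INTER_CUBIC))
```

```text
8.2 [0.5305 0.0541 0.178 ] xyaw 1.46 z [-0.006 -0.001 -1.   ] F [ 1.3 -0.1 -2. ] gap 0.134 j [ 0.1   0.15 -0.05  1.38  0.    1.65]
8.25 [0.5323 0.0542 0.1827] xyaw 1.46 z [ 0.  0. -1.] F [1.5 0.3 0.5] gap 0.131 j [ 0.1   0.14 -0.04  1.39  0.    1.65]
```

View pics/c13z.png

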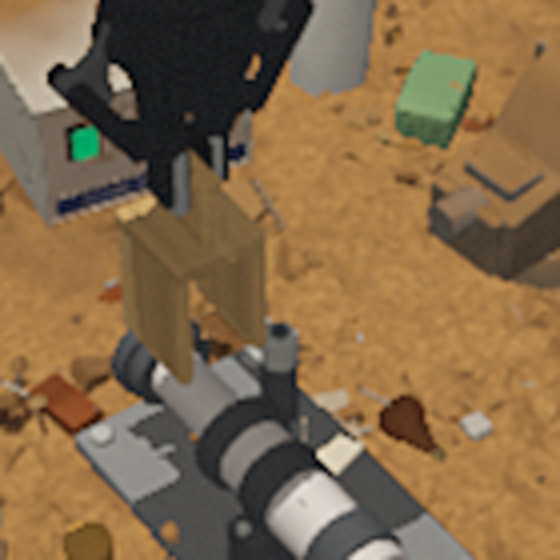

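Run:
```python
from mv import *
plan((.562,-.311,.2,1.3),10,0)
```

```text
total tool shift [ 0.0205  0.3659 -0.0173] rot [-0.01 -0.02  0.16] min rows 7.337172520312656
[0.002, 0.0366, -0.0017, -0.0, -0.0, 0.02, 0.0]
[0.0021, 0.0366, -0.0017, -0.0, -0.0, 0.02, 0.0]
[0.0021, 0.0366, -0.0017, -0.0, -0.0, 0.02, 0.0]
[0.0021, 0.0366, -0.0017, -0.0, -0.0, 0.02, 0.0]
[0.0021, 0.0366, -0.0017, -0.0, -0.0, 0.02, 0.0]
[0.0021, 0.0366, -0.0017, -0.0, -0.0, 0.02, 0.0]
[0.0021, 0.0366, -0.0017, -0.0, -0.0, 0.02, 0.0]
[0.0021, 0.0366, -0.0017, -0.0, -0.0, 0.02, 0.0]
[0.0021, 0.0366, -0.0017, -0.0, -0.0, 0.02, 0.0]
[0.0021, 0.0366, -0.0017, -0.0, -0.0, 0.02, 0.0]
```

Call:
servo_tool(moves=[[[0.001,0.01,-0.015,0,0,0,0],[0.001,0.02,-0.003,0,0,0,0],[0.002,0.03,0,0,0,0,0],[0.002,0.035,0,0,0,0,0],[0.002,0.035,0,0,0,0,0]]])

```text
time: 8.75
eef_pos: [0.5455, -0.0754, 0.206]
tcp_rot: [-3.14, -0.051, -0.011]
contact_force: [-0.5, 1.2, -2.6]
finger_gap: 0.133
```

Call:
servo_tool(moves=[[[0.002,0.035,0,0,0,0,0],[0.002,0.035,0,0,0,0,0],[0.002,0.035,0,0,0,0,0],[0.002,0.035,0,0,0,0,0],[0.002,0.035,0,0,0,0,0]]])

```text
time: 9.25
eef_pos: [0.5607, -0.2573, 0.2074]
tcp_rot: [-3.141, -0.049, -0.014]
contact_force: [1.2, 1.1, -2.6]
finger_gap: 0.136
```

Run:
```python
from mv import *
st(); plan((.562,-.311,.15,1.3),3,0)
```

```text
9.25 [ 0.5607 -0.2573  0.2074] xyaw 1.79 z [ 0.009  0.001 -1.   ] F [ 1.2  1.1 -2.6] gap 0.136 j [-0.43  0.3   0.21  1.47  0.    1.11]
total tool shift [-0.0008  0.0538  0.0573] rot [-0.02 -0.51  0.49] min rows 1.5723283541804594
[-0.0003, 0.0179, 0.0191, -0.01, -0.17, 0.16, 0.0]
[-0.0002, 0.0179, 0.0191, -0.01, -0.17, 0.16, 0.0]
[-0.0001, 0.0179, 0.0191, -0.01, -0.17, 0.16, 0.0]
```

Call:
servo_tool(moves=[[[0,0.022,0.015,0,-0.3,0.3,0],[0,0.022,0.02,0,-0.2,0.2,0],[0,0.01,0.02,0,0,0,0],[0,0,0,0,0,0,0]]])

```text
time: 9.65
eef_pos: [0.5619, -0.3193, 0.1508]
tcp_rot: [3.14, 0.023, 0.001]
contact_force: [-0.6, 0.4, -3.7]
finger_gap: 0.125
```

Run:
```python
from mv import *
st(); p2,b=snap('scene','c14');p3,c=snap('side','s14')
cv2.imwrite('pics/c14z.png',cv2.resize(b[270:430,340:490,::-1],None,fx=3.6,fy=3.6,interpolation=cv2.INTER_CUBIC))
cv2.imwrite('pics/s14z.png',cv2.resize(c[190:320,410:540,::-1],None,fx=4,fy=4,interpolation=cv2.INTER_CUBIC))
plan((.562,-.311,.085,1.3),3,0)
```

```text
9.65 [ 0.5619 -0.3193  0.1508] xyaw 0.83 z [ 0.001 -0.001 -1.   ] F [-0.6  0.4 -3.7] gap 0.125 j [-0.52  0.36  0.17  1.38 -0.    1.04]
total tool shift [-0.0013 -0.0076  0.0689] rot [ 0.16 -0.23 -0.38] min rows 1.387571284742584
[-0.0004, -0.0025, 0.023, 0.05, -0.08, -0.13, 0.0]
[-0.0004, -0.0025, 0.023, 0.05, -0.08, -0.13, 0.0]
[-0.0003, -0.0025, 0.023, 0.05, -0.08, -0.13, 0.0]
```

View pics/c14z.png

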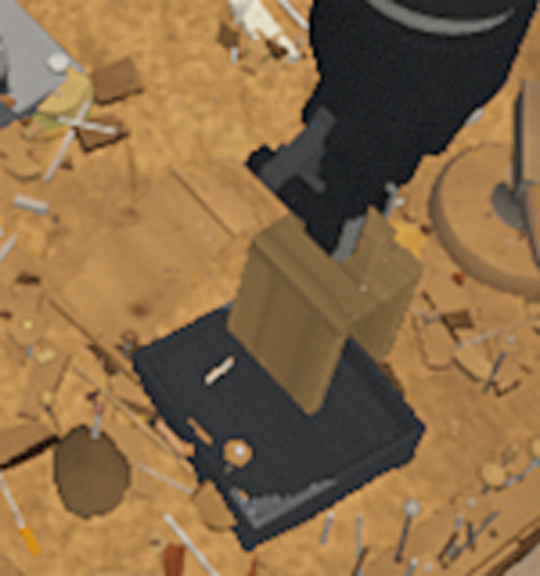

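View pics/s14z.png

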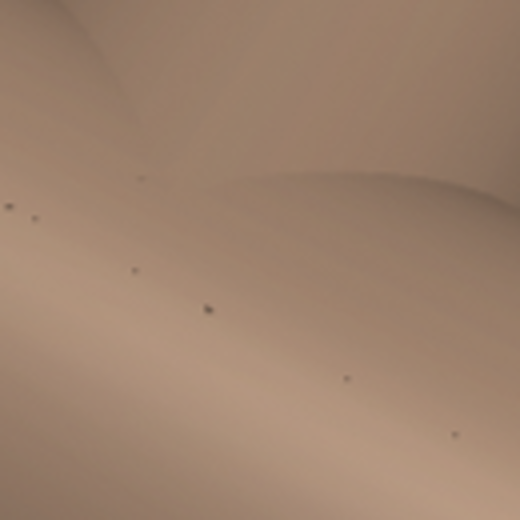

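Call:
servo_tool(moves=[[[0,-0.006,0.02,0,0,0,0],[0,0,0.025,0,0,0,0],[0,0,0.017,0,0,0,0],[0,0,0,0,0,0,0]]])

```text
time: 10.15
eef_pos: [0.567, -0.3102, 0.0986]
tcp_rot: [3.135, 0.031, 0.021]
contact_force: [-0.6, 0.7, -2.3]
finger_gap: 0.128
```

Run:
```python
from mv import *
st(); p2,b=snap('scene','c15')
cv2.imwrite('pics/c15z.png',cv2.resize(b[270:430,340:490,::-1],None,fx=3.6,fy=3.6,interpolation=cv2.INTER_CUBIC))
plan((.562,-.311,.076,1.3),0,0)
```

```text
10.15 [ 0.567  -0.3102  0.0986] xyaw 1.13 z [ 0.014 -0.007 -1.   ] F [-0.6  0.7 -2.3] gap 0.128 j [-0.5   0.36  0.05  1.25  0.    1.05]
total tool shift [-0.006   0.0002  0.0241] rot [ 0.46 -0.88 -0.17] min rows 0.496313776034127
```

View pics/c15z.png

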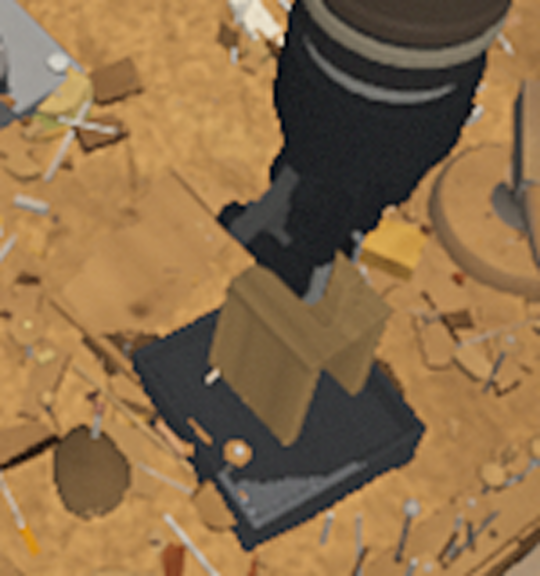

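Call:
servo_tool(moves=[[[-0.005,0,0.012,0.4,-0.8,0,0],[0,0,0.006,0,0,0,0],[0,0,0.003,0,0,0,0],[0,0,0.002,0,0,0,0]]])

```text
time: 10.6
eef_pos: [0.5651, -0.3109, 0.081]
tcp_rot: [3.138, 0.033, 0.01]
contact_force: [0.1, -0.4, -2.2]
finger_gap: 0.129
```

Call:
servo_tool(moves=[[[0,0,0.004,0,0,0,0],[0,0,0.003,0,0,0,0],[0,0,0.002,0,0,0,0]]])

```text
time: 10.9
eef_pos: [0.5659, -0.3117, 0.0742]
tcp_rot: [3.136, 0.032, 0.015]
contact_force: [-6.6, 2.1, 19.5]
finger_gap: 0.126
```

Call:
servo_tool(moves=[[[0,0,-0.001,0,0,0,0],[0,0,0,0,0,0,40],[0,0,0,0,0,0,40],[0,0,0,0,0,0,40]]])

```text
time: 11.3
eef_pos: [0.5668, -0.3124, 0.0768]
tcp_rot: [3.134, 0.032, 0.019]
contact_force: [0.6, -0.5, -0.2]
finger_gap: 0.401
```

Call:
servo_tool(moves=[[[0,0,-0.02,0,0,0,40],[0,0,-0.04,0,0,0,40],[0,0,-0.05,0,0,0,30],[0,-0.03,-0.03,0,0,0,0],[0,-0.04,0,0,0,0,0]]])

```text
time: 11.8
eef_pos: [0.5626, -0.2431, 0.2175]
tcp_rot: [3.137, 0.022, 0.012]
contact_force: [1.9, -0.3, 0.1]
finger_gap: 0.004
```

Run:
```python
from mv import *
st(); p2,b=snap('scene','c16')
cv2.imwrite('pics/c16z.png',cv2.resize(b[270:430,340:490,::-1],None,fx=3.6,fy=3.6,interpolation=cv2.INTER_CUBIC))
plan((.533,.175,.17,1.3),10,0)
```

```text
11.8 [ 0.5626 -0.2431  0.2175] xyaw 0.81 z [ 0.008 -0.005 -1.   ] F [ 1.9 -0.3  0.1] gap 0.004 j [-0.41  0.29  0.22  1.49 -0.    1.15]
total tool shift [-0.0218 -0.4126  0.0463] rot [ 0.06 -0.39 -0.24] min rows 8.31564042359994
[-0.0022, -0.0413, 0.0046, 0.01, -0.04, -0.02, 0.0]
[-0.0022, -0.0413, 0.0046, 0.01, -0.04, -0.02, 0.0]
[-0.0021, -0.0413, 0.0046, 0.01, -0.04, -0.02, 0.0]
[-0.0021, -0.0413, 0.0046, 0.01, -0.04, -0.02, 0.0]
[-0.0021, -0.0413, 0.0046, 0.01, -0.04, -0.02, 0.0]
[-0.0021, -0.0413, 0.0047, 0.01, -0.04, -0.02, 0.0]
[-0.0021, -0.0413, 0.0047, 0.01, -0.04, -0.02, 0.0]
[-0.002, -0.0413, 0.0047, 0.01, -0.04, -0.02, 0.0]
[-0.002, -0.0413, 0.0047, 0.01, -0.04, -0.02, 0.0]
[-0.002, -0.0413, 0.0047, 0.01, -0.04, -0.02, 0.0]
```

View pics/c16z.png

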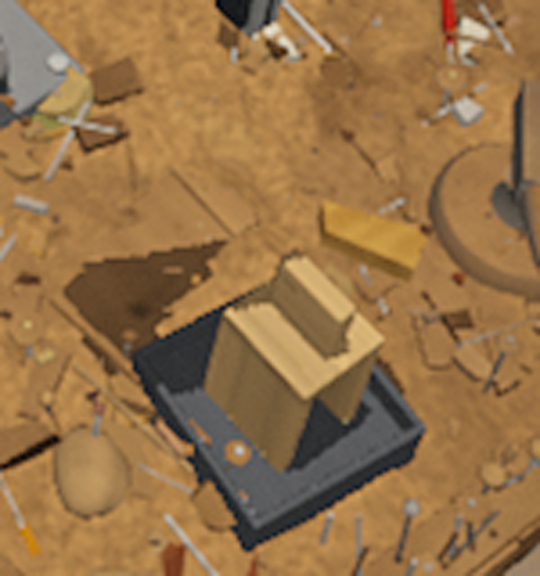

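Call:
servo_tool(moves=[[[-0.002,-0.042,0,0,-0.1,0,0],[-0.002,-0.042,0,0,-0.1,0,0],[-0.002,-0.042,0,0,0,0,0],[-0.002,-0.042,0,0,0,0,0],[-0.002,-0.042,0,0,0,0,0]]])

```text
time: 12.35
eef_pos: [0.5486, -0.0235, 0.2156]
tcp_rot: [3.139, 0.021, 0.008]
contact_force: [0.0, -0.1, -0.5]
finger_gap: 0.003
```

Call:
servo_tool(moves=[[[-0.002,-0.042,0,0,0,0,0],[-0.002,-0.042,0,0,0,0,0],[-0.002,-0.042,0,0,0,0,0],[-0.002,-0.042,0.01,0,0,0,0],[-0.002,-0.03,0.03,0,0,0,0]]])

```text
time: 12.85
eef_pos: [0.5365, 0.184, 0.1774]
tcp_rot: [-3.141, -0.024, -0.02]
contact_force: [0.9, 1.1, 0.1]
finger_gap: -0.004
```

Run:
```python
from mv import *
st(); plan((.532,.155,.032,1.3),4,0)
```

```text
12.85 [0.5365 0.184  0.1774] xyaw 0.89 z [ 0.013  0.    -1.   ] F [0.9 1.1 0.1] gap -0.004 j [ 0.33  0.2   0.01  1.37 -0.    1.89]
total tool shift [-0.0068  0.029   0.1453] rot [-0.01 -0.72 -0.41] min rows 2.967229743208662
[-0.0017, 0.0072, 0.0363, -0.0, -0.18, -0.1, 0.0]
[-0.0016, 0.0072, 0.0363, -0.0, -0.18, -0.1, 0.0]
[-0.0015, 0.0072, 0.0363, -0.0, -0.18, -0.1, 0.0]
[-0.0014, 0.0072, 0.0364, -0.0, -0.18, -0.1, 0.0]
```

Call:
servo_tool(moves=[[[-0.001,0.005,0.036,0,-0.2,-0.1,0],[-0.001,0.005,0.036,0,-0.2,-0.1,0],[-0.001,0.005,0.036,0,-0.2,-0.1,0],[-0.001,0.005,0.033,0,-0.1,-0.1,0],[0,0,0,0,0,0,0]]])

```text
time: 13.35
eef_pos: [0.5307, 0.1691, 0.027]
tcp_rot: [-3.141, -0.053, 0.007]
contact_force: [-0.5, -0.2, -1.0]
finger_gap: 0.004
```

Run:
```python
from mv import *
st(); plan((.532,.125,.03,1.3),4,0)
```

```text
13.35 [0.5307 0.1691 0.027 ] xyaw 1.92 z [-0.004 -0.    -1.   ] F [-0.5 -0.2 -1. ] gap 0.004 j [ 0.31  0.24 -0.27  1.06  0.    1.85]
total tool shift [-0.0002  0.0442 -0.003 ] rot [-0.    0.24  0.62] min rows 0.8851585929001783
[-0.0001, 0.011, -0.0008, -0.0, 0.06, 0.15, 0.0]
[-0.0, 0.011, -0.0008, -0.0, 0.06, 0.15, 0.0]
[0.0, 0.011, -0.0008, -0.0, 0.06, 0.15, 0.0]
[0.0, 0.011, -0.0008, -0.0, 0.06, 0.15, 0.0]
```

Call:
servo_tool(moves=[[[0,0.015,0,0,0,0.2,0],[0,0.015,0,0,0,0.2,0],[0,0.013,0,0,0,0.2,0],[0,0.012,0,0,0,0,0],[0,0.012,0,0,0,0,0]]])

```text
time: 13.85
eef_pos: [0.5355, 0.0999, 0.0324]
tcp_rot: [-3.136, -0.037, -0.003]
contact_force: [0.1, 6.2, -3.8]
finger_gap: 0.002
```

Run:
```python
from mv import *
st(); p2,b=snap('scene','c17')
cv2.imwrite('pics/c17z.png',cv2.resize(b[165:285,240:360,::-1],None,fx=5,fy=5,interpolation=cv2.INTER_CUBIC))
plan((.533,.063,.03,1.3),0,0)
```

```text
13.85 [0.5355 0.0999 0.0324] xyaw 1.37 z [ 0.002  0.005 -1.   ] F [ 0.1  6.2 -3.8] gap 0.002 j [ 0.18  0.21 -0.3   1.06  0.    1.73]
total tool shift [-0.0035  0.0347  0.0025] rot [-0.14 -0.12 -0.01] min rows 0.6999601108766191
```

View pics/c17z.png

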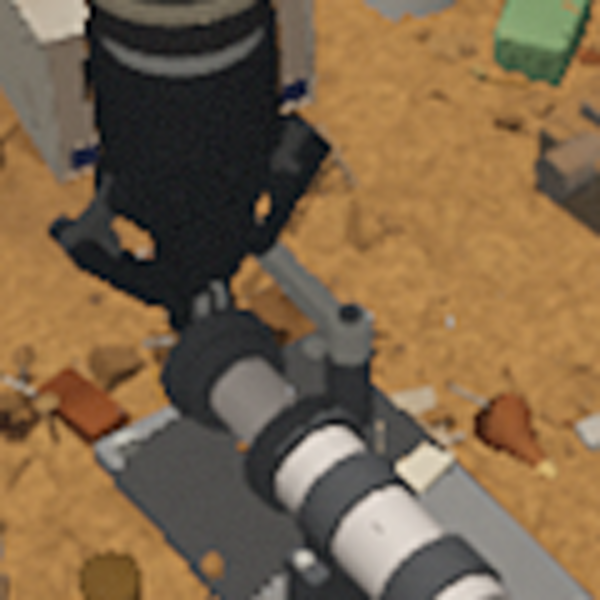

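Call:
servo_tool(moves=[[[0,0.01,0,0,0,0,0],[0,0.011,0,0,0,0,0],[0,0.006,0,0,0,0,0],[0,0.005,0,0,0,0,0],[0,0.004,0,0,0,0,0]]])

```text
time: 14.4
eef_pos: [0.537, 0.0615, 0.0331]
tcp_rot: [-3.132, -0.035, -0.005]
contact_force: [-0.3, 21.4, -3.0]
finger_gap: -0.0
```

Call:
servo_tool(moves=[[[0,0.004,0,0,0,0,0],[0,0.004,0,0,0,0,0]]])

```text
time: 14.6
eef_pos: [0.5369, 0.0626, 0.0333]
tcp_rot: [-3.111, -0.043, -0.004]
contact_force: [-1.1, 21.1, -2.8]
finger_gap: -0.0
```

Run:
```python
from mv import *
st(); p2,b=snap('scene','c18')
cv2.imwrite('pics/c18z.png',cv2.resize(b[165:285,240:360,::-1],None,fx=5,fy=5,interpolation=cv2.INTER_CUBIC))
```

```text
14.6 [0.5369 0.0626 0.0333] xyaw 1.58 z [ 0.002  0.031 -1.   ] F [-1.1 21.1 -2.8] gap -0.0 j [ 0.1   0.2  -0.31  1.06  0.03  1.64]
```

View pics/c18z.png

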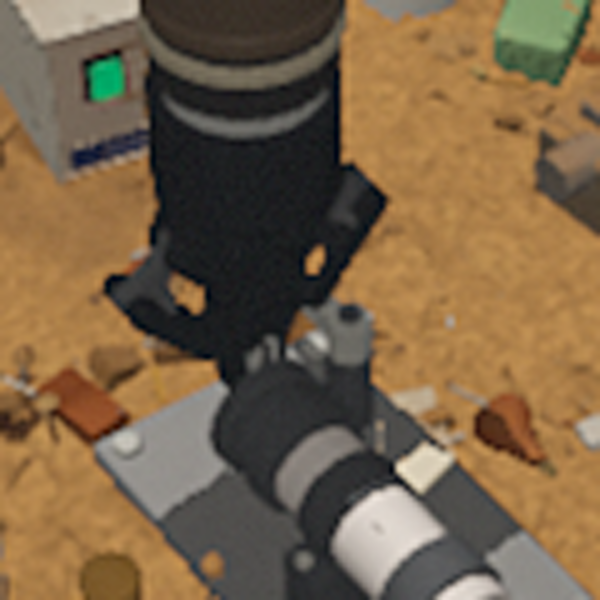

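Call:
servo_tool(moves=[[[0,-0.02,0,-1.8,0,0,0],[0,-0.03,0,0,0,0,0],[0,-0.02,-0.04,0,0,0,0],[0,-0.02,-0.05,0,0,0,0],[0,0,-0.05,0,0,0,0]]])

```text
time: 15.15
eef_pos: [0.5306, 0.1517, 0.1713]
tcp_rot: [3.128, 0.04, -0.011]
contact_force: [1.6, -0.2, 0.0]
finger_gap: -0.005
```

Run:
```python
from mv import *
import fit
from fit import *
st(); p,a=snap('wrist','w19');C['wrist']=p;p2,b=snap('scene','c19')
cv2.imwrite('pics/c19z.png',cv2.resize(b[165:285,240:360,::-1],None,fx=5,fy=5,interpolation=cv2.INTER_CUBIC))
st()
for d in(.024,.03): print([np.round(proj('wrist',w(x,q)),0) for q in((0,d,.099),(0,d,.072))])
h=w(x,(.055,.036,.072)); print('hinge',h,'pin',P(x,'g',0))
```

```text
15.15 [0.5306 0.1517 0.1713] xyaw 1.46 z [-0.007 -0.014 -1.   ] F [ 1.6 -0.2  0. ] gap -0.005 j [ 0.29  0.19 -0.02  1.38 -0.01  1.83]
15.25 [0.5347 0.1516 0.1779] xyaw 1.41 z [ 0.006 -0.011 -1.   ] F [0.9 0.2 0.1] gap 0.001 j [ 0.28  0.18 -0.01  1.38 -0.01  1.83]
[array([324., 364.]), array([324., 344.])]
[array([324., 358.]), array([324., 338.])]
hinge [0.58911954 0.06331745 0.072     ] pin [0.58846788 0.14731493 0.098     ]
```

View pics/w19.png

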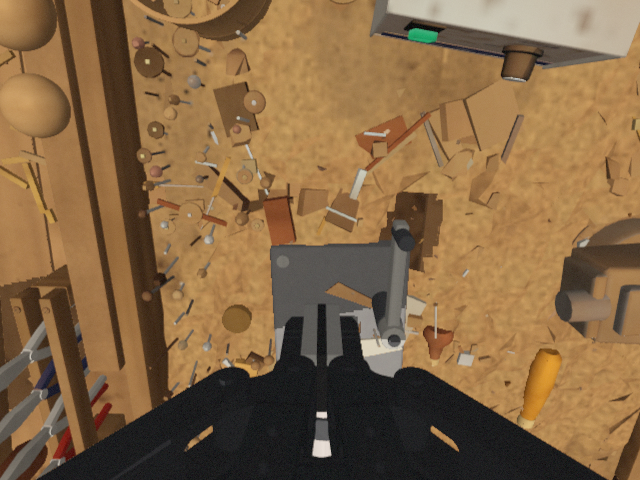

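View pics/c19z.png

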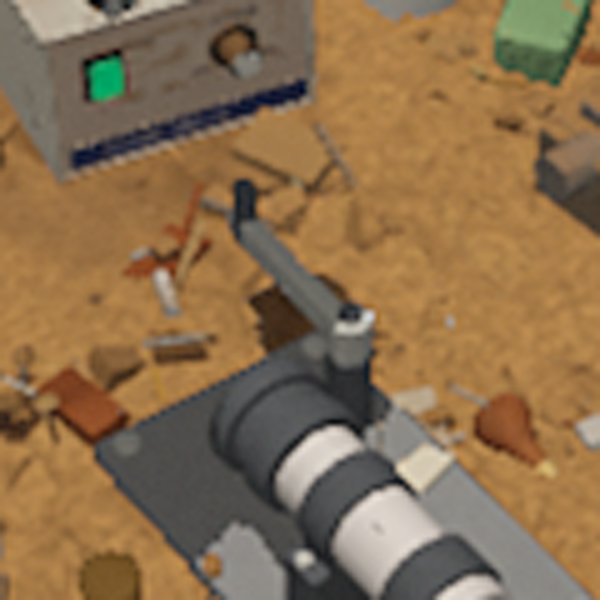

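```bash
cat >> fit.py <<'E'
def fc(th,off=.02,r=.065): 
    return w(x,(.055-r*np.cos(th)+off*np.sin(th),.036+r*np.sin(th)+off*np.cos(th),0))
E
python3 - <<'E'
from mv import *
from fit import *
for t in(1.75,1.57,1.4,1.2,1.0,.8,.6,.4,.2,0): print(t,fc(t).round(4))
q=fc(1.57,.032); plan((q[0],q[1],.178,1.3),4,0); plan((q[0],q[1],.04,1.3),0,0)
E
```

```text
1.75 [0.619  0.1244 0.    ]
1.57 [0.6075 0.1288 0.    ]
1.4 [0.5962 0.131  0.    ]
1.2 [0.5826 0.131  0.    ]
1.0 [0.5693 0.1284 0.    ]
0.8 [0.5568 0.1231 0.    ]
0.6 [0.5455 0.1155 0.    ]
0.4 [0.536  0.1058 0.    ]
0.2 [0.5286 0.0944 0.    ]
0 [0.5237 0.0818 0.    ]
total tool shift [0.0842 0.0246 0.0006] rot [ 0.61 -0.31  0.1 ] min rows 1.7550149919859952
[0.0211, 0.0062, 0.0002, 0.15, -0.08, 0.03, 0.0]
[0.0211, 0.0061, 0.0001, 0.15, -0.08, 0.03, 0.0]
[0.0211, 0.0061, 0.0001, 0.15, -0.08, 0.03, 0.0]
[0.0211, 0.0061, 0.0, 0.15, -0.08, 0.03, 0.0]
total tool shift [0.0835 0.0231 0.1386] rot [ 0.61 -0.31  0.1 ] min rows 3.2690976061548276
```

Call:
servo_tool(moves=[[[0.03,0.008,0,0.3,0,0,0],[0.03,0.008,0,0.3,0,0,0],[0.026,0.008,0,0,0,0,0],[0,0,0.03,0,0,0,0],[0,0,0.03,0,0,0,0]]])

```text
time: 15.75
eef_pos: [0.6313, 0.1252, 0.1271]
tcp_rot: [3.134, 0.039, 0.039]
contact_force: [-0.0, -0.2, -0.7]
finger_gap: -0.001
```

Run:
```python
from mv import *
from fit import *
st(); p2,b=snap('scene','c20')
cv2.imwrite('pics/c20z.png',cv2.resize(b[145:265,260:380,::-1],None,fx=5,fy=5,interpolation=cv2.INTER_CUBIC))
q=fc(1.57,.032);plan((q[0],q[1],.04,1.3),0,0)
```

```text
15.75 [0.6313 0.1252 0.1271] xyaw 1.42 z [ 0.025 -0.006 -1.   ] F [-0.  -0.2 -0.7] gap -0.001 j [ 0.2   0.34  0.08  1.29 -0.01  1.75]
total tool shift [-0.0111 -0.0054  0.0814] rot [ 0.48 -1.06  0.11] min rows 1.6457110248533353
```

View pics/c20z.png

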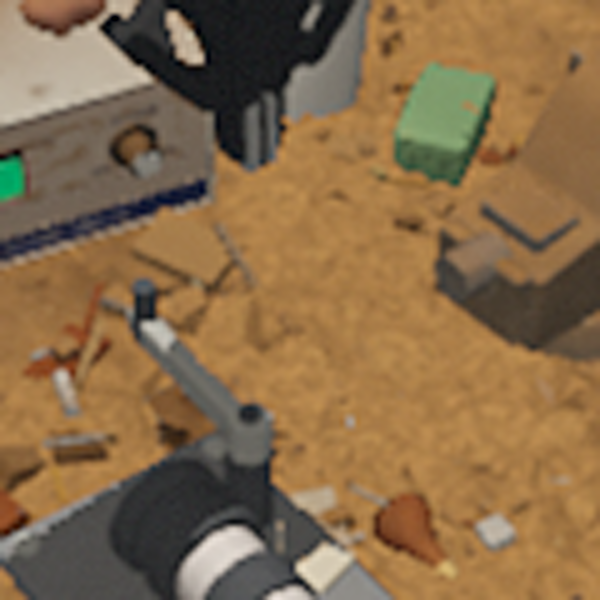

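Call:
servo_tool(moves=[[[-0.002,-0.002,0.03,0.4,-0.6,0,0],[0,-0.002,0.03,0,-0.4,0,0],[0,0,0.025,0,0,0,0],[0,0,0,0,0,0,0]]])

```text
time: 16.2
eef_pos: [0.6279, 0.1245, 0.0349]
tcp_rot: [3.134, 0.036, 0.001]
contact_force: [-0.9, -0.7, 0.1]
finger_gap: 0.002
```

Run:
```python
from mv import *
from fit import *
st(); p2,b=snap('scene','c21')
cv2.imwrite('pics/c21z.png',cv2.resize(b[145:265,260:380,::-1],None,fx=5,fy=5,interpolation=cv2.INTER_CUBIC))
q=fc(1.57,.02);plan((q[0],q[1],.04,1.3),0,0)
```

```text
16.2 [0.6279 0.1245 0.0349] xyaw 1.31 z [ 0.001 -0.008 -1.   ] F [-0.9 -0.7  0.1] gap 0.002 j [ 0.2   0.38 -0.06  1.13 -0.01  1.75]
total tool shift [-0.0214 -0.0044 -0.003 ] rot [ 0.4  -0.18  0.01] min rows 0.44022678168282525
```

View pics/c21z.png

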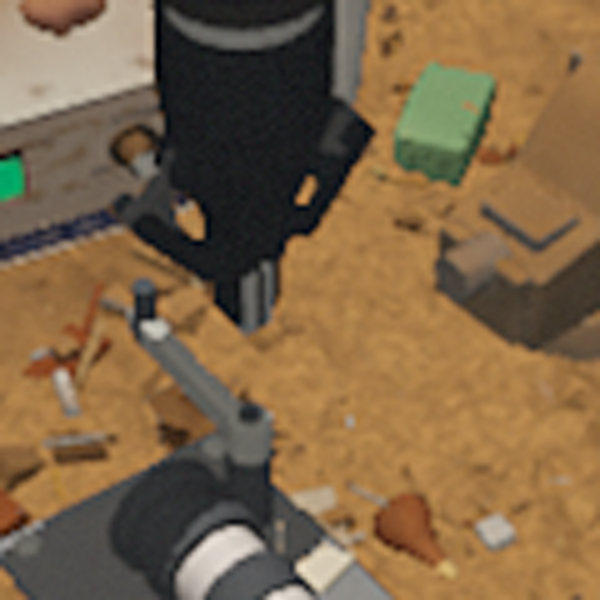

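Call:
servo_tool(moves=[[[-0.012,-0.004,-0.005,0.4,0,0,0],[-0.01,-0.002,0,0,0,0,0],[-0.011,-0.002,0,0,0,0,0],[-0.013,0,0,0,0,0,0]]])

```text
time: 16.65
eef_pos: [0.5841, 0.1318, 0.0489]
tcp_rot: [3.141, 0.034, 0.02]
contact_force: [2.2, -3.2, -3.7]
finger_gap: 0.003
```

Run:
```python
from mv import *
from fit import *
st(); p2,b=snap('scene','c22')
cv2.imwrite('pics/c22z.png',cv2.resize(b[145:265,260:380,::-1],None,fx=5,fy=5,interpolation=cv2.INTER_CUBIC))
for t in(1.,.8,.6): print(fc(t))
```

```text
16.65 [0.5841 0.1318 0.0489] xyaw 1.26 z [ 0.013 -0.    -1.   ] F [ 2.2 -3.2 -3.7] gap 0.003 j [ 0.22  0.29 -0.16  1.11 -0.    1.77]
[0.56930608 0.12837456 0.        ]
[0.55677618 0.12314142 0.        ]
[0.54553571 0.11552329 0.        ]
```

View pics/c22z.png

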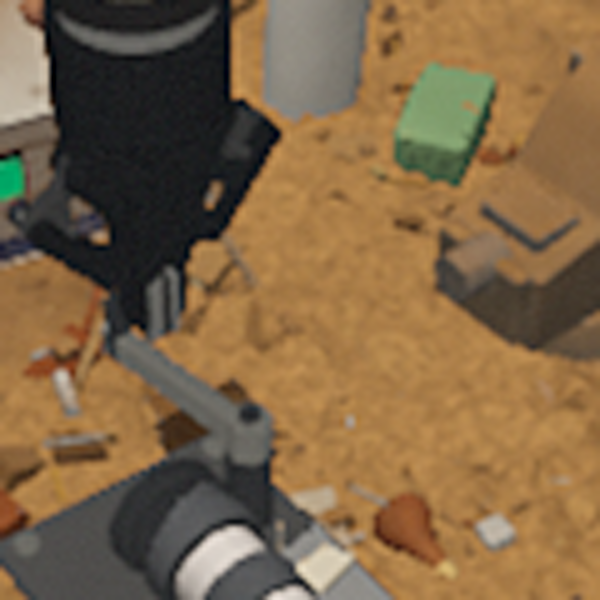

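Call:
servo_tool(moves=[[[0.005,-0.002,0.008,0,-0.6,0,0],[-0.008,0,0.003,0,0,0,0],[-0.013,0.002,0.001,0,0,0,0],[-0.013,0.003,0.001,0,0,0,0]]])

```text
time: 17.1
eef_pos: [0.5597, 0.1275, 0.0405]
tcp_rot: [3.138, 0.034, 0.025]
contact_force: [3.5, -1.3, 2.7]
finger_gap: 0.001
```

Run:
```python
from mv import *
from fit import *
st(); p2,b=snap('scene','c23')
cv2.imwrite('pics/c23z.png',cv2.resize(b[165:265,250:350,::-1],None,fx=6,fy=6,interpolation=cv2.INTER_CUBIC))
for t in(1.,.8,.6): print(fc(t))
```

```text
17.1 [0.5597 0.1275 0.0405] xyaw 1.25 z [ 0.016 -0.003 -1.   ] F [ 3.5 -1.3  2.7] gap 0.001 j [ 0.23  0.25 -0.23  1.08 -0.01  1.78]
[0.56930608 0.12837456 0.        ]
[0.55677618 0.12314142 0.        ]
[0.54553571 0.11552329 0.        ]
```

View pics/c23z.png

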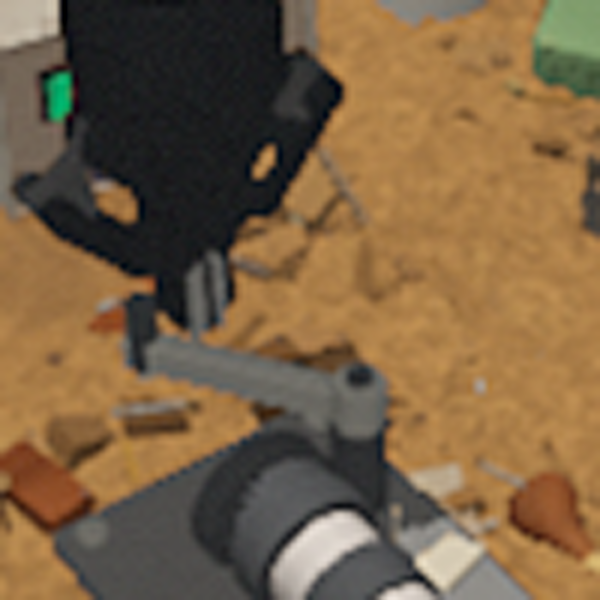

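Call:
servo_tool(moves=[[[-0.013,0.009,0,0,-0.8,0,0],[-0.01,0.01,0,0,0,0,0],[-0.007,0.011,0,0,0,0,0],[-0.003,0.01,0,0,0,0,0]]])

```text
time: 17.55
eef_pos: [0.5261, 0.0868, 0.0408]
tcp_rot: [-3.141, -0.038, -0.004]
contact_force: [1.1, 3.2, 1.5]
finger_gap: 0.001
```

Run:
```python
from mv import *
from fit import *
st(); p2,b=snap('scene','c24')
cv2.imwrite('pics/c24z.png',cv2.resize(b[165:265,250:350,::-1],None,fx=6,fy=6,interpolation=cv2.INTER_CUBIC))
```

```text
17.55 [0.5261 0.0868 0.0408] xyaw 1.4 z [ 0.003  0.001 -1.   ] F [1.1 3.2 1.5] gap 0.001 j [ 0.16  0.18 -0.31  1.07  0.    1.71]
```

View pics/c24z.png

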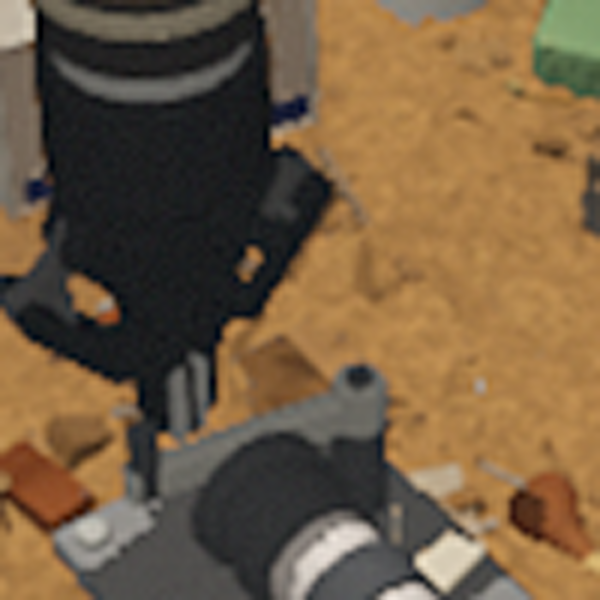

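Nearly shut; push on gently to the stop.

Call:
servo_tool(moves=[[[0,0.006,0,0,0,0,0],[0,0.005,0,0,0,0,0],[0,0.004,0,0,0,0,0]]])

```text
time: 17.9
eef_pos: [0.5247, 0.0749, 0.0409]
tcp_rot: [-3.127, -0.039, 0.001]
contact_force: [-1.5, 22.9, 4.5]
finger_gap: -0.002
```

Call:
servo_tool(moves=[[[0,-0.02,0,-1,0,0,0],[0,-0.04,0,0,0,0,0],[0,-0.03,-0.04,0,0,0,0],[0,-0.01,-0.05,0,0,0,0],[-0.04,0,-0.03,0,0,0,0]]])

```text
time: 18.4
eef_pos: [0.4811, 0.1739, 0.1554]
tcp_rot: [3.13, 0.031, -0.025]
contact_force: [0.2, 0.5, 1.5]
finger_gap: -0.001
```

Call:
servo_tool(moves=[[[-0.04,-0.03,0,0,0,0,0],[-0.045,-0.03,0,0,0,0,0],[-0.04,-0.03,0,0,0,0,0],[-0.04,-0.03,0,0,0,0,0],[0,0,0,0,0,0,0]]])

```text
time: 18.9
eef_pos: [0.3118, 0.2899, 0.1596]
tcp_rot: [3.128, 0.028, -0.018]
contact_force: [2.0, -0.8, -0.7]
finger_gap: -0.003
```

Run:
```python
from mv import *
from fit import *
st(); p2,b=snap('scene','c25');p3,c=snap('side','s25')
cv2.imwrite('pics/c25z.png',cv2.resize(b[185:315,240:370,::-1],None,fx=4.6,fy=4.6,interpolation=cv2.INTER_CUBIC))
cv2.imwrite('pics/s25z.png',cv2.resize(c[225:305,230:390,::-1],None,fx=5,fy=5,interpolation=cv2.INTER_CUBIC))
for n,o,k in(('scene',(240,185),4.6),('side',(230,225),5)):
    for th in(0,.05): print(n,th,(proj(n,w(x,(.055-.084*np.cos(th),.036+.084*np.sin(th),.098)))-o)*k)
    for d in(.024,.028): print((proj(n,w(x,(0,d,.099)))-o)*k)
```

```text
18.9 [0.3118 0.2899 0.1596] xyaw 1.03 z [-0.012 -0.013 -1.   ] F [ 2.  -0.8 -0.7] gap -0.003 j [ 0.75 -0.04 -0.29  1.34 -0.    2.3 ]
scene 0 [168.58983065 250.20442219]
scene 0.05 [163.72691156 244.55411788]
[237.42715993 237.33353483]
[232.47563069 232.09515602]
side 0 [317.65967484 212.24326901]
side 0.05 [306.9608962  211.57829017]
[353.50853732 150.06012858]
[343.44534644 149.65727107]
```

View pics/c25z.png

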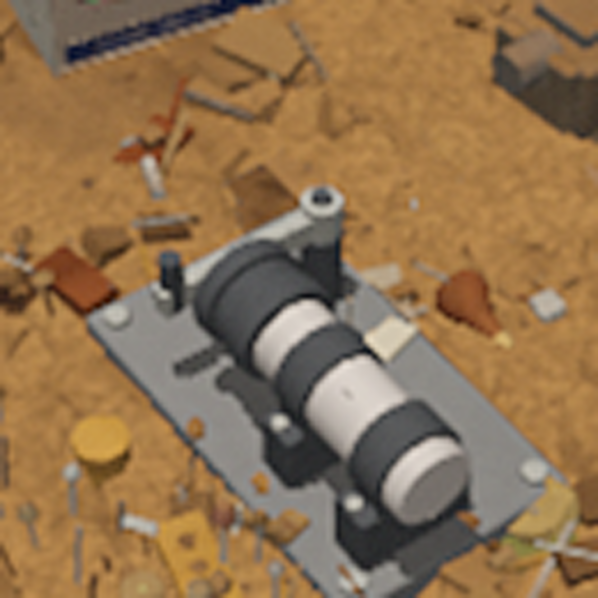

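View pics/s25z.png

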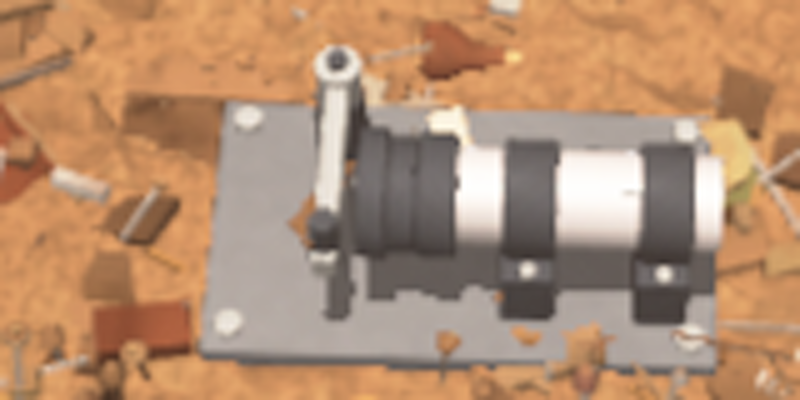

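View pics/s25.png

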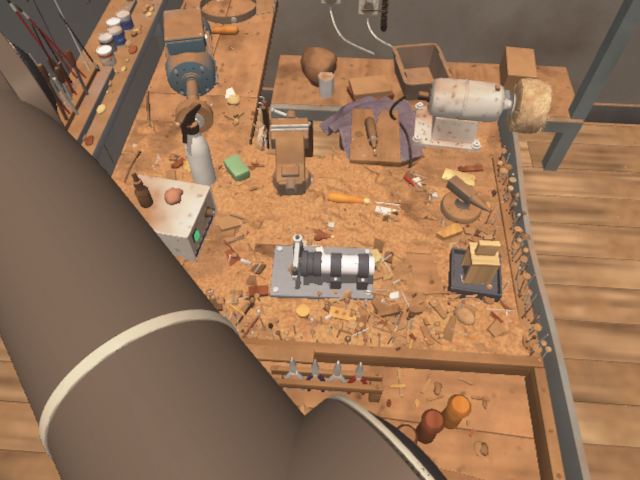

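```bash
python3 -c "
from station import job
print(job.hand_in())"
```

```text
the job is handed in; nothing more can be done
None
```

The strut is collapsed in the order you asked, the gate is shut, and the job is handed in at about 19 s of the 67 s allowed.

1. **Inner tube:** I pushed it home against the propped middle tube until the force rose to about 26 N. The wrist picture showed no tube left between disc and collar.
2. **Spacer:** I lifted it off by its fin and set it down in the tray. It stands upright in the last pictures.
3. **Middle tube:** I pushed it home to a firm stop at about 21 N.
4. **Gate:** I swung it onto its stop at about 23 N and moved the arm clear.

**Last checks:** In the scene and side pictures the disc and both collars sit tight together, about 24 mm from the outer collar's face to the end face. The gate pin is within about 1 px of its computed shut position. The graver, block, spool and lump look unmoved. I did not check the gouge and tin closely, and the arm partly blocks that side of the last view.

**What disagreed:**
- **Fingertip height:** In the pictures the fingertips sat about 30 mm higher than the reported TCP. My first push therefore passed over the disc without touching anything, and I corrected all later heights for this.
- **Disc position:** My first fit put the end disc about 7 mm too close. The wrist and side pictures showed the inner tube had been fully extended.

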